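# Strip a pump valve stack into its parts trays

### The arm

A 6-joint arm with a two-finger parallel gripper is mounted at the origin on the work surface. World frame = base frame: x ahead of the robot, y to its left, z up, the work surface at z = 0. Lengths are in m, angles in rad, forces in N, time in s.
With the tool pointing down it reaches from about 0.25 to 0.8 m from the base axis. Payload 8.5 kg.
Tool frame: the origin (TCP) lies midway between the tips of the shut fingers; the grasp point (between the pads) lies 19 mm behind it; z points along the fingers, y is the direction in which the jaws open and shut (so a half turn about z gives the same grasp; the last joint's range is limited). The gripper opens to 85 mm and grips with 20 to 120 N. Pads are 22 mm wide; open, the fingers measure 114 mm over their backs; the gripper's body (76 mm by 85 mm) begins 54 mm behind the grasp point. The pads swing forward as they close: fully open they stand 13 mm farther back than shut.
Start: joints at [1.204, 0.238, -0.013, 1.319, 0, 1.571], TCP at [0.188, 0.49, 0.231] pointing down, gripper open.
Joint ranges: [-2.66, 2.66], [-1.03, 1.9], [-1.14, 1.46], [-1.82, 2.27], [-1.45, 1.34], [-3.14, 3.14]. Speed limits (rad/s): [2.22, 2.22, 2.79, 3.14, 3.14, 3.14].

### API

Orientations are given as a rotation vector (axis times angle).
In Python, from rig import sense, viewer, workorder gives the robot as it stands. The module is installed in compiled form; this text tells all that it offers.
- The arm moves only by the tool arm_command, never from a script. Its argument "deltas" is a list that holds one entry, the list of rows, each a list of 7 numbers: the turn, a rotation vector about the tool's x, y, z each as a share of pi/2 rad, from -1 to 1, then the shift along the tool's x, y, z each as a share of 300 mm, from -1 to 1, then the opening, from -1 (shut) to 1 (fully open). In form: [[[ax, ay, az, tx, ty, tz, grip], ...]]. A call has 1 to 8 rows; each row shifts and turns the commanded pose from where the row before left it, along the tool's axes as they then stand; what a row does not reach is not made up. A row lasts 1/12 s, in which the tool goes at most 41.7 mm and 7.16 degrees, less where a joint would pass 70% of its speed; a pose out of reach is approached as far as the arm can. A call with a number of a shift or a turn outside -1 to 1 is refused whole. A call with a gripper value outside its range is refused whole. The fingers move at their own pace and stop on an object; "newtons" is the grip in N (left out, the last holds). Time passes only in rows, so rows that do not move let the fingers close. It gives the time, the measured TCP pose, the force and the opening at its end, in the units of the state.
- sense(): the state, without advancing time (a new reading comes with each control period).
- viewer.snapshot(name): name is "side" or "top" or "wrist"; returns (picture, depth): 480x640x3 uint8, red, green, blue; 480x640 float32, m along the optical axis (not along the pixel's ray), 0 where there is no reading.
- viewer.calibration(name): a dict with "intrinsics" (3x3 intrinsics, pixels), "k1" (the pictures are not rectified: a ray, as slopes to the right and down, at radius r is drawn at 1 + k1 r^2 times it, then the intrinsics apply), "eye" and "attitude" of the camera in the world; the wrist camera has in their place "T_tool_cam" (4x4, takes a point from camera to tool coordinates, whose origin is the TCP and whose axes are the flange's). Camera axes: x right, y down, z forward; pixel columns grow to the right and rows downward; lengths in m; the calibration is good to about 2 mm. A picture is of the moment at which its call begins: read the wrist's pose just before it. calibration takes no time and is no camera call.
- workorder.hand_in(): hands the job in, once; it reports no verdict.
The state is a dict: "clock": time; "joint_positions": joint angles; "joint_vel": joint speeds; "joint_torque": joint torques, N m; "ee_pos": TCP position; "tool_rot": TCP orientation; "wrist_force": force on the tool from outside, world axes, zero at the start; "moment": the same for the moment, N m; "finger_gap": finger opening in m.
Only numpy, scipy, OpenCV 4.12 (cv2) and the standard library are available. Lean on these libraries where they do the work, as an engineer would, in place of code of your own. Each camera call takes 0.05 s, during which the arm holds its last target.

### The job

The pump's valve parts stand stacked on the dark stand. Working down from the top, one part at a time, set each in the blue tray of its own shape: the small valve poppet in the small round tray, the hexagon nut in the hexagonal tray, the round retainer in the large round tray and the square flange in the square tray. Set each part down gently rather than dropping it, keep it upright, and leave it lying flat on the floor of its tray, not on the rim.

Things in the scene. Friction and masses are not known exactly. Their poses are not given: they have to be found in the camera images.
- stand: Dark square stand, 90 x 90 mm, 20 mm tall with a flat rubber top 78 mm square; fixed. The stack stands on it, from bottom to top: flange, retainer, nut, poppet (total height 134 mm above the bench), roughly centred on each other within a few mm, each turned on its own. Stand and the four trays swap places from start to start. Origin: centre of its underside, on the bench; z up, x and y along its sides.
- flange: Bottom of the stack: steel square flange plate, 62 x 62 mm, 24 mm tall, about 0.5 kg, with a small dark mark at each corner of its top. Origin: centre of its underside, z up along its axis. x and y are square to its sides.
- retainer: Second from the bottom: round brass seal retainer, plain cylinder of diameter 50 mm, 28 mm tall, about 0.3 kg, with two thin dark bands around it. Origin: centre of its underside, z up along its axis. 
- nut: Third from the bottom: plain steel hexagon nut, closed on top, 36 mm across flats (41.6 mm across corners), 24 mm tall, about 0.16 kg. Origin: centre of its underside, z up along its axis. Its x axis is square to a pair of flats (further pairs every 60 degrees).
- poppet: Top of the stack: small brass valve poppet, a disc of diameter 26 mm and 8 mm thick with a plain round stem of diameter 14 mm, 30 mm long, standing up from its centre (38 mm tall in all), about 0.07 kg. Origin: centre of its underside, z up along its axis. 
- square_tray: Square tray, 80 x 80 mm inside, 86 mm outside. Blue plastic, fixed to the bench for the job, 8 mm tall over all: 3 mm thick floor (its inside surface is 3 mm above the bench) and 3 mm thick walls that rise 5 mm above the floor. Origin: centre of its underside, on the bench; z up, x and y square to its sides. The flange goes in with its sides roughly parallel to the walls.
- hex_tray: Hexagonal tray, 54 mm across flats inside, 60 mm outside. Blue plastic, fixed to the bench for the job, 8 mm tall over all: 3 mm thick floor (its inside surface is 3 mm above the bench) and 3 mm thick walls that rise 5 mm above the floor. Origin: centre of its underside, on the bench; z up; x is square to a pair of its walls (further pairs every 60 degrees).
- large_round_tray: Large round tray, diameter 68 mm inside, 74 mm outside. Blue plastic, fixed to the bench for the job, 8 mm tall over all: 3 mm thick floor (its inside surface is 3 mm above the bench) and 3 mm thick walls that rise 5 mm above the floor. Origin: centre of its underside, on the bench; z up.
- small_round_tray: Small round tray, diameter 40 mm inside, 46 mm outside. Blue plastic, fixed to the bench for the job, 8 mm tall over all: 3 mm thick floor (its inside surface is 3 mm above the bench) and 3 mm thick walls that rise 5 mm above the floor. Origin: centre of its underside, on the bench; z up.

How it is judged:
By the outcome, as a careful person would: the job done as asked, in the order asked, and still so for the second after the job is handed in, with the robot touching nothing.
It also fails if it takes over 112 s, if anything falls off the work surface, if the arm or the gripper's body presses on something with over 40 N, if the wrist force passes 120 N, or if a joint passes its speed limit or range.

## Working session

There is one attempt and no reset: what is moved stays moved. The work goes in short steps, Python scripts to look and compute and a tool call to move; the robot and the scene stay as the last step left them, time stands still between calls to the robot, and variables do not carry over. Pictures are saved under pics/ and viewed, and the job is handed in when it is done.

Besides the shell and the picture viewer there is one more tool, called after "Emit:" as name(argument=value, ...), one argument or row to a line, values as JSON. arm_command: Moves the arm, as the interface text tells. Shift numbers are shares of 300 mm and turn numbers shares of pi/2 rad, none past 1 either way. Its arguments: {"type":"object","properties":{"deltas":{"type":"array"},"newtons":{"type":"number"}},"required":["deltas"]}

```bash
mkdir -p pics; ls; python3 - <<'E'
from rig import sense, viewer
import cv2
s=sense()
for k,v in s.items(): print(k,v)
for n in ["side","top","wrist"]:
    im,d=viewer.snapshot(n); cv2.imwrite(f"pics/{n}0.png",im[:,:,::-1])
    import numpy as np
    np.savez(f"{n}0.npz",im=im,d=d)
    print(n,viewer.calibration(n),d.min(),d.max(),(d==0).mean())
E
```

```text
pics
clock 0.0
joint_positions [ 1.20401323e+00  2.38788177e-01 -1.42491540e-02  1.31918940e+00
  1.44089702e-05  1.57080215e+00]
joint_vel [-0.00187265  0.00326904  0.00112772 -0.00017547 -0.00081989  0.00065338]
joint_torque [ 4.12993641e-04 -5.38776505e+01  3.46440768e+01  1.82076590e-02
 -3.17550428e-05  5.15231676e-06]
ee_pos [0.18812199 0.48970049 0.23067572]
tool_rot [-5.72876167e-01 -3.08863797e+00  2.20486926e-03]
wrist_force [ 0.10702062  0.04573862 -0.46693603]
moment [-0.00077835 -0.0479479  -0.00316461]
finger_gap 0.08517061406817586
side {'intrinsics': array([[542.59860623,   0.        , 319.54453024],
       [  0.        , 542.59860623, 232.92887258],
       [  0.        ,   0.        ,   1.        ]]), 'k1': -0.08883266345719085, 'eye': array([0.43354119, 0.6572841 , 0.73664732]), 'attitude': array([-0.11856645,  2.86361351, -1.16231855])} 0.0 3.0619595 0.003981119791666667
top {'intrinsics': array([[465.40227379,   0.        , 318.72817249],
       [  0.        , 465.40227379, 234.575881  ],
       [  0.        ,   0.        ,   1.        ]]), 'k1': -4.4961051946455274e-05, 'eye': array([0.358869  , 0.00241218, 1.01176897]), 'attitude': array([-2.16637448,  2.12851212, -0.1423251 ])} 0.0 1.9271117 0.0039713541666666664
wrist {'intrinsics': array([[432.34538509,   0.        , 317.95485913],
       [  0.        , 432.34538509, 237.27075258],
       [  0.        ,   0.        ,   1.        ]]), 'k1': -0.015038043038738643, 'T_tool_cam': array([[ 2.26436350e-04, -9.45737536e-01, -3.24931471e-01,
         8.39750524e-02],
       [ 9.99999589e-01, -7.12273413e-05,  9.04186432e-04,
        -2.60796475e-04],
       [-8.78267053e-04, -3.24931542e-01,  9.45737131e-01,
        -1.42822286e-01],
       [ 0.00000000e+00,  0.00000000e+00,  0.00000000e+00,
         1.00000000e+00]])} 0.0 0.82621545 0.0037662760416666665
```

View pics/top0.png

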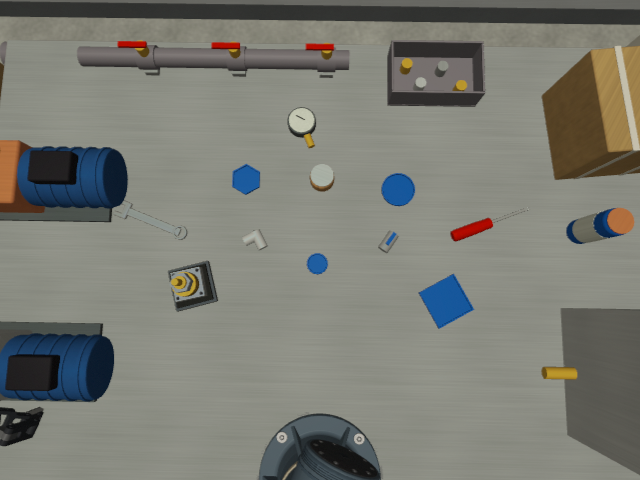

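View pics/side0.png

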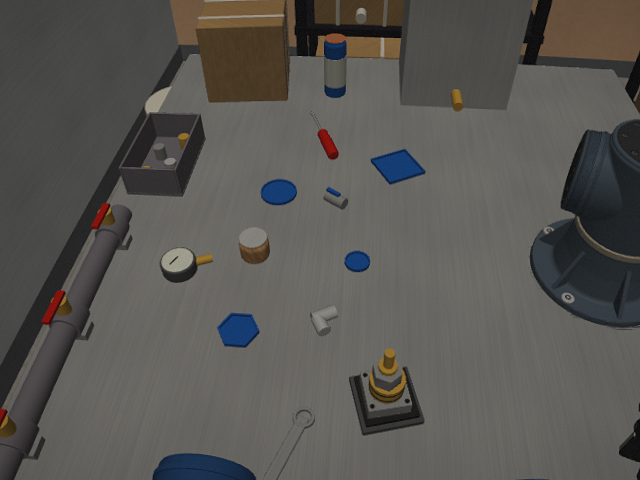

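View pics/wrist0.png

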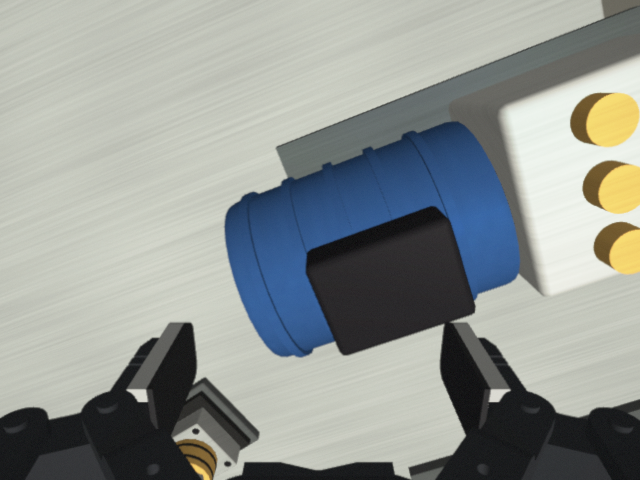

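The top view shows the stack near (187,285). The trays are at (246,180) hex, (398,189) large round, (317,264) small round and (446,301) square. Next I'll measure them by casting rays.

```bash
cat > h.py <<'E'
import numpy as np, cv2
from scipy.spatial.transform import Rotation as R
from rig import sense, viewer
def cam(n,st=None):
    c=viewer.calibration(n)
    if n=="wrist":
        st=st or sense()
        T=np.eye(4);T[:3,:3]=R.from_rotvec(st["tool_rot"]).as_matrix();T[:3,3]=st["ee_pos"]
        T=T@c["T_tool_cam"]; Rm,e=T[:3,:3],T[:3,3]
    else: Rm,e=R.from_rotvec(c["attitude"]).as_matrix(),c["eye"]
    return c["intrinsics"],c["k1"],Rm,np.array(e)
def ray(C,uv):
    K,k1,Rm,e=C
    d=(np.asarray(uv,float).reshape(-1,2)-K[[0,1],2])/K[0,0]
    rd=np.linalg.norm(d,axis=1); r=rd.copy()
    for _ in range(30): r=rd/(1+k1*r*r)
    s=np.where(rd>0,r/np.maximum(rd,1e-12),1)
    v=np.c_[d*s[:,None],np.ones(len(d))]@Rm.T
    return v/np.linalg.norm(v,axis=1)[:,None]
def onplane(C,uv,z):
    v=ray(C,uv); return C[3]+v*((z-C[3][2])/v[:,2])[:,None]
def proj(C,P):
    K,k1,Rm,e=C
    q=(np.atleast_2d(P)-e)@Rm; s=q[:,:2]/q[:,2:]; s=s*(1+k1*(s**2).sum(1,keepdims=True))
    return s*K[0,0]+K[[0,1],2]
def tri(C1,u1,C2,u2):
    a,b=ray(C1,u1)[0],ray(C2,u2)[0]
    A=np.c_[a,-b]; t=np.linalg.lstsq(A,C2[3]-C1[3],rcond=None)[0]
    p,q=C1[3]+t[0]*a,C2[3]+t[1]*b
    return (p+q)/2,np.linalg.norm(p-q)
def snap(n,name):
    st=sense(); im,d=viewer.snapshot(n); cv2.imwrite(f"pics/{name}.png",im[:,:,::-1]); np.savez(name+".npz",im=im,d=d,**{k:st[k] for k in("ee_pos","tool_rot")})
    return im,d,cam(n,st)
def blue(im):
    h=cv2.cvtColor(im,cv2.COLOR_RGB2HSV); m=cv2.inRange(h,(100,150,60),(120,255,255))
    cs,_=cv2.findContours(m,cv2.RETR_EXTERNAL,cv2.CHAIN_APPROX_NONE)
    return [c for c in cs if cv2.contourArea(c)>200]
E
python3 - <<'E'
from h import *
for n in ["top","side"]:
    im=np.load(n+"0.npz")["im"]; d=np.load(n+"0.npz")["d"]; C=cam(n)
    for c in blue(im):
        P=onplane(C,c[:,0],0.007)[:,:2].astype(np.float32)
        if cv2.contourArea(c)>4000: continue
        h=cv2.convexHull(P*1000); M=cv2.moments(h); ctr=(M["m10"]/M["m00"],M["m01"]/M["m00"])
        r=cv2.minAreaRect(P*1000)
        uc=c[:,0].mean(0)
        print(n,uc.round(),"ctr",np.round(ctr,1),"area",M["m00"],"rect",np.round(r[0],1),np.round(r[1],1),r[2], cv2.minEnclosingCircle(P*1000)[1], "poly",len(cv2.approxPolyDP(h,0.05*cv2.arcLength(h,True),True)))
for uv in [(420,250),(300,330),(200,400)]:
  pass
E
```

```text
top [446. 301.] ctr [ 360.4 -264.8] area 7213.021256033098 rect [ 360.4 -264.7] [84.8 85.5] 29.06346893310547 59.40416717529297 poly 4
top [317. 263.] ctr [435.2  12. ] area 1409.4825097713183 rect [435.5  12.3] [42.8 41.3] 45.948055267333984 22.05685043334961 poly 5
top [605. 225.] ctr [ 531.8 -617.3] area 2411.2199824899435 rect [ 531.1 -614.3] [58.3 49.3] 15.967818260192871 32.95721435546875 poly 4
top [398. 189.] ctr [ 602.6 -163.7] area 4008.527942505665 rect [ 602.9 -163. ] [70.3 72. ] 45.8254508972168 36.515907287597656 poly 5
top [246. 179.] ctr [620.3 173. ] area 2953.9167128293775 rect [621.  172.6] [66.1 57.8] 2.477360725402832 33.5445671081543 poly 6
side [198. 469.] ctr [632.4 402.5] area 3483.264533462003 rect [629.7 400.2] [122.5  34.5] 5.885708332061768 61.35100555419922 poly 3
side [238. 330.] ctr [620.8 176.1] area 3190.699153434485 rect [621.  176.1] [58.9 70.2] 29.70368003845215 35.07545471191406 poly 6
side [357. 261.] ctr [436.2  15. ] area 1667.74926036541 rect [435.9  15.3] [43.  47.6] 3.268216371536255 24.378984451293945 poly 5
side [278. 191.] ctr [ 603.1 -160.4] area 4215.773162189638 rect [ 602.9 -159.4] [71.8 73.6] 3.9009056091308594 38.333717346191406 poly 5
side [397. 166.] ctr [ 361.  -261.5] area 7748.785321998643 rect [ 361.1 -261.6] [88.3 89.9] 29.264938354492188 61.07014465332031 poly 4
side [335.  50.] ctr [ 531.4 -776.5] area 5691.551136724651 rect [ 532.  -774.2] [ 60.9 108.8] 3.147338628768921 57.887351989746094 poly 4
```

```bash
python3 - <<'E'
from h import *
a=np.load("top0.npz")["im"][250:325,150:230]; b=np.load("side0.npz")["im"][335:440,340:430]
a=cv2.resize(a,None,fx=5,fy=5,interpolation=cv2.INTER_CUBIC); b=cv2.resize(b,None,fx=4,fy=4,interpolation=cv2.INTER_CUBIC)
H=max(a.shape[0],b.shape[0]); o=np.zeros((H,a.shape[1]+b.shape[1],3),np.uint8); o[:a.shape[0],:a.shape[1]]=a;o[:b.shape[0],a.shape[1]:]=b
cv2.imwrite("pics/z0.png",o[:,:,::-1]);print(o.shape,a.shape)
E
```

```text
(420, 760, 3) (375, 400, 3)
```

View pics/z0.png

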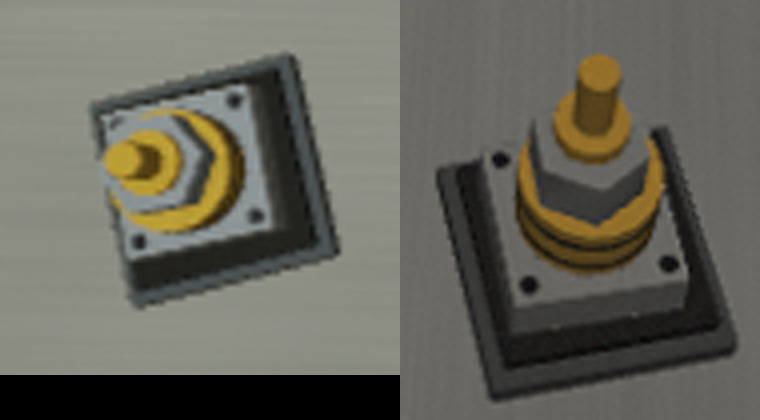

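Zoomed in, the stem's top centre is at top (174.6,281.8) and side (390,353.2). I'll triangulate it.

```bash
python3 - <<'E'
from h import *
T,S=cam("top"),cam("side")
print(tri(T,(174.4,281.6),S,(389.8,353)))
# stand base / flange mark corners
c=lambda p:(150+p[0]/5,250+p[1]/5)
s=lambda p:(340+(p[0]-400)/4,335+p[1]/4)
for a,b in [((235,100),(669,264)),((257,216),(501,160)),((139,242),None)]:
  pass
# flange marks top: TR(235,100) BR(257,216) BL(139,242)
P=onplane(T,[c((235,100)),c((257,216)),c((139,242))],0.044);print(P)
P=onplane(S,[s((501,160)),s((529,285)),s((669,264))],0.044);print(P)
st=sense();Rm=R.from_rotvec(st["tool_rot"]).as_matrix();print(Rm.round(4))
E
```

```text
(array([0.38672532, 0.278877  , 0.13118178]), np.float64(0.00016227002735069598))
[[0.41422754 0.26065786 0.044     ]
 [0.36655409 0.24898186 0.044     ]
 [0.35504843 0.29714752 0.044     ]]
[[0.41482767 0.26339804 0.044     ]
 [0.40362932 0.31081716 0.044     ]
 [0.35576224 0.29946838 0.044     ]]
[[-9.335e-01  3.586e-01 -4.000e-04]
 [ 3.586e-01  9.335e-01 -1.100e-03]
 [-0.000e+00 -1.100e-03 -1.000e+00]]
```

Emit:
arm_command(
  deltas=[
    [[0,0,0,-0.109,-0.0523,-0.029,1],[0,0,0,-0.109,-0.0523,-0.029,1],[0,0,0,-0.109,-0.0523,-0.029,1],[0,0,0,-0.109,-0.0523,-0.029,1],[0,0,0,-0.109,-0.0523,-0.029,1],[0,0,0,-0.109,-0.0523,-0.029,1],[0,0,0,-0.109,-0.0523,-0.029,1],[0,0,0,-0.109,-0.0523,-0.029,1]],
  ],
  newtons=40,
)

```text
clock: 0.82
ee_pos: [0.3882, 0.2775, 0.3013]
tool_rot: [-0.573, -3.089, 0.0]
wrist_force: [0.3, 0.7, 0.0]
finger_gap: 0.0857
```

Emit:
arm_command(
  deltas=[
    [[0,0,0,0,0,0,1],[0,0,0,0,0,0,1]],
  ],
)

```text
clock: 0.98
ee_pos: [0.3887, 0.2778, 0.301]
tool_rot: [0.579, 3.088, 0.0]
wrist_force: [-0.0, 0.5, -1.2]
finger_gap: 0.0856
```

```bash
python3 - <<'E'
from h import *
print(sense()["ee_pos"],sense()["clock"],sense()["joint_positions"])
snap("wrist","w1")
print(sense()["ee_pos"],sense()["clock"])
E
```

```text
[0.38866246 0.27775358 0.30104209] 0.9833 [6.20481168e-01 1.41773169e-01 4.06737448e-02 1.46940717e+00
 4.05742093e-06 9.91199713e-01]
[0.38773592 0.27854272 0.30068464] 1.0333
```

View pics/w1.png

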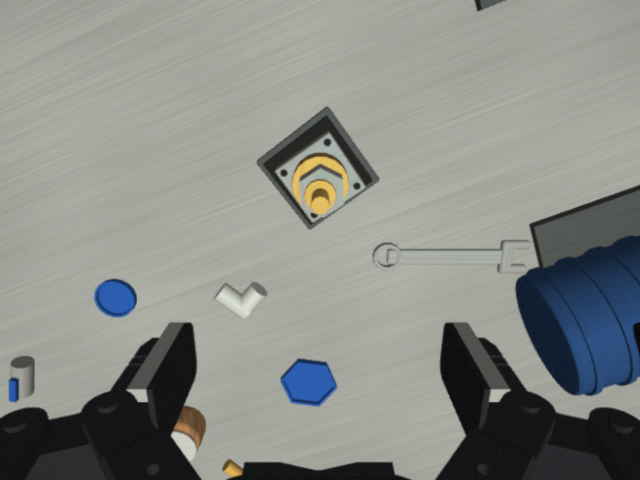

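```bash
python3 - <<'E'
from h import *
im=np.load("w1.npz")["im"]
z=cv2.resize(im[100:235,250:390],None,fx=5.5,fy=4.4*1.25/1.25 if 0 else 4.4,interpolation=cv2.INTER_CUBIC)
z=cv2.resize(im[100:235,250:390],None,fx=4.4,fy=4.4,interpolation=cv2.INTER_CUBIC)
cv2.imwrite("pics/z1.png",z[:,:,::-1]);print(z.shape)
E
```

```text
(594, 616, 3)
```

View pics/z1.png

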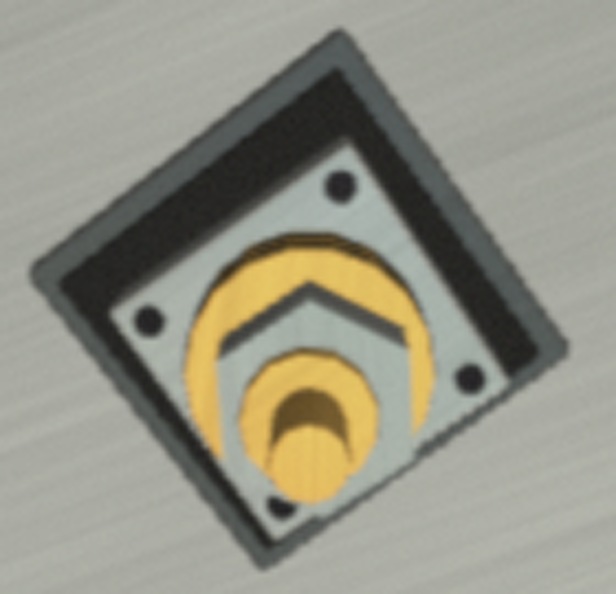

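```bash
python3 - <<'E'
from h import *
d=np.load("w1.npz"); st={k:d[k] for k in("ee_pos","tool_rot")}
C=cam("wrist",st); Tt,S=cam("top"),cam("side")
c=lambda p:np.array([250+p[0]/4.4,100+p[1]/4.4])
def pr(n,p,z): print(n,(onplane(C,[c(q) for q in p],z)*1000).round(1).tolist())
pr("stemtop",[(310,462)],.134); print(tri(C,c((310,462)),S,(389.8,353)),tri(C,c((310,462)),Tt,(174.4,281.6)))
pr("disc",[(309,420),(241,420),(377,420)],.104)
pr("nut",[(307,285),(219,345),(405,330)],.096)
pr("ret",[(309,358),(186,358),(434,360)],.072)
pr("flmarks",[(148,322),(340,186),(470,379),(282,506)],.044)
pr("stand",[(340,30),(33,272),(265,568),(568,348)],.003)
E=onplane(C,[c(q) for q in [(219,350),(222,460),(405,335),(412,455)]],.096)
for a,b in [(0,1),(2,3)]:
  v=E[b]-E[a]; print("flat edge dir",np.degrees(np.arctan2(v[1],v[0]))%60)
N=onplane(C,[c(q) for q in [(307,285),(219,345),(405,330)]],.096)
for a,b in [(0,1),(0,2)]:
  v=N[b]-N[a]; print("edge dir",np.degrees(np.arctan2(v[1],v[0]))%60,np.linalg.norm(v))
M=onplane(C,[c(q) for q in [(148,322),(340,186),(470,379),(282,506)]],.044)
for a,b in [(0,1),(1,2),(2,3),(3,0)]:
  v=M[b]-M[a]; print("fl dir",np.degrees(np.arctan2(v[1],v[0]))%90,np.linalg.norm(v))
Rm=R.from_rotvec(st["tool_rot"]).as_matrix(); print("tool x dir",np.degrees(np.arctan2(Rm[1,0],Rm[0,0])),st)
for cc in blue(d["im"]):
  if cv2.contourArea(cc)>4000: continue
  P=onplane(C,cc[:,0],.007)[:,:2].astype(np.float32)*1000; h=cv2.convexHull(P);m=cv2.moments(h)
  ap=cv2.approxPolyDP(h,0.05*cv2.arcLength(h,True),True)[:,0]
  e=np.roll(ap,-1,0)-ap
  print(cc[:,0].mean(0).round(),m["m10"]/m["m00"],m["m01"]/m["m00"],m["m00"],(np.degrees(np.arctan2(e[:,1],e[:,0]))%60).round(1))
E
```

```text
stemtop [[386.8, 280.5, 134.0]]
(array([0.38695959, 0.28046655, 0.13368796]), np.float64(9.831461155447779e-05)) (array([0.38731827, 0.27979884, 0.12944817]), np.float64(0.0014168578231830466))
disc [[386.8, 280.6, 104.0], [382.3, 269.0, 104.0], [391.3, 292.1, 104.0]]
nut [[364.9, 288.7, 96.0], [369.3, 269.5, 96.0], [379.2, 302.5, 96.0]]
ret [[382.3, 282.5, 72.0], [373.5, 259.8, 72.0], [391.6, 305.4, 72.0]]
flmarks [[368.2, 251.6, 44.0], [356.4, 299.6, 44.0], [404.4, 311.0, 44.0], [416.1, 263.3, 44.0]]
stand [[329.2, 310.9, 3.0], [353.7, 225.6, 3.0], [440.1, 249.1, 3.0], [415.4, 335.2, 3.0]]
flat edge dir 39.541326065147345
flat edge dir 43.10529421382627
edge dir 43.08727388548675 0.019666852427830284
edge dir 44.108262296871416 0.019888282810242908
fl dir 13.774774495135517 0.049349325896294496
fl dir 13.433261246776828 0.04933692769787714
fl dir 13.777160600721572 0.049139597274793854
fl dir 13.676827008468052 0.049338169812447694
tool x dir 158.75939089619604 {'ee_pos': array([0.38866246, 0.27775358, 0.30104209]), 'tool_rot': array([5.78958028e-01, 3.08758314e+00, 3.32712203e-04])}
[308. 382.] 619.829610673927 175.5987579468265 3170.347126629669 [3.6 1.  0.7 5.3 1.  1.3]
[115. 298.] 435.13157937430725 14.653493423232147 1618.7649532007417 [58.5 10.  59.6  2.1 32.7]
```

Emit:
arm_command(
  deltas=[
    [[0,0,-0.05,0,0,0,1],[0,0,0,0,0,0.083,1],[0,0,0,0,0,0.083,1],[0,0,0,0,0,0.083,1],[0,0,0,0,0,0.083,1],[0,0,0,0,0,0,1],[0,0,0,0,0,0,1],[0,0,0,0,0,0,1]],
  ],
)

```text
clock: 1.7
ee_pos: [0.3873, 0.2799, 0.2024]
tool_rot: [0.449, 3.109, 0.001]
wrist_force: [-1.1, 0.3, -0.2]
finger_gap: 0.0852
```

```bash
python3 - <<'E'
from h import *
snap("wrist","w2")
for i in range(3):
  print(sense()["ee_pos"],sense()["tool_rot"]); 
  if i<2: viewer.snapshot("side")
im=np.load("w2.npz")["im"]
z=im[150:350,200:440]
z=cv2.resize(z,None,fx=3,fy=3,interpolation=cv2.INTER_CUBIC)
cv2.imwrite("pics/z2.png",z[:,:,::-1]);print(z.shape)
E
```

```text
[0.38771438 0.28001039 0.20275661] [4.49444618e-01 3.10797107e+00 1.99502147e-03]
[0.38791928 0.27991716 0.20282155] [4.49962426e-01 3.10757201e+00 2.42560846e-03]
[0.38796289 0.2798008  0.20270893] [4.50273180e-01 3.10752465e+00 2.47709629e-03]
(600, 720, 3)
```

View pics/z2.png

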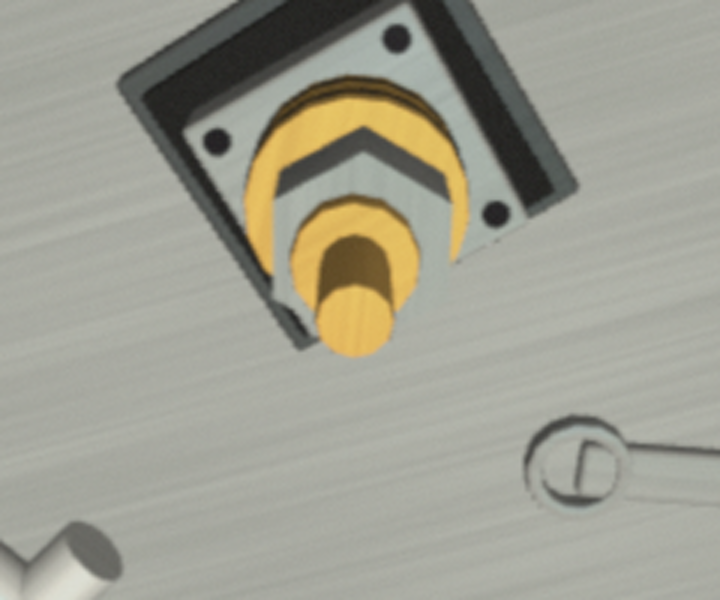

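```bash
python3 - <<'E'
from h import *
d=np.load("w2.npz"); st={"ee_pos":np.array([.3878,.2799,.2027]),"tool_rot":d["tool_rot"]}
C=cam("wrist",st)
c=lambda p:np.array([200+p[0]/3,150+p[1]/3])
Rm=R.from_rotvec(st["tool_rot"]).as_matrix()
def pr(n,p,z):
  P=onplane(C,[c(q) for q in p],z); print(n,(P*1000).round(1).tolist(),((P-st["ee_pos"])@Rm*1000).round(1).tolist())
pr("stemtop",[(355,320)],.134)
pr("disc",[(355,261)],.104)
pr("nutcorner",[(363,128),(276,178),(447,178)],.096)
pr("nutflats",[(275,210),(275,290),(450,230),(451,280)],.096)
pr("ret",[(246,200),(468,200)],.072)
pr("flmarks",[(217,142),(397,38),(496,214)],.044)
print(Rm.round(4), np.degrees(np.arctan2(Rm[1,1],Rm[0,1])))
d1=np.load("w1.npz"); C1=cam("wrist",{"ee_pos":np.array([.3875,.2785,.3007]),"tool_rot":d1["tool_rot"]})
print(tri(C,c((355,320)),C1,(250+310/4.4,100+462/4.4)), tri(C,c((496,214)),C1,(250+470/4.4,100+379/4.4)))
E
```

```text
stemtop [[387.4, 280.2, 134.0]] [[0.5, 0.2, 68.7]]
disc [[386.8, 280.5, 104.0]] [[1.2, 0.2, 98.7]]
nutcorner [[363.4, 289.0, 96.0], [368.2, 269.6, 96.0], [377.9, 302.2, 96.0]] [[26.0, 1.8, 106.7], [15.9, -15.5, 106.7], [15.9, 18.5, 106.7]]
nutflats [[374.5, 267.4, 96.0], [390.8, 262.2, 96.0], [388.5, 300.0, 96.0], [398.9, 297.4, 96.0]] [[9.2, -15.8, 106.7], [-7.9, -16.2, 106.7], [5.0, 19.4, 106.7], [-5.7, 19.9, 106.7]]
ret [[377.0, 258.5, 72.0], [390.8, 305.2, 72.0]] [[4.3, -23.7, 130.7], [4.3, 25.1, 130.7]]
flmarks [[368.5, 251.7, 44.0], [356.9, 299.6, 44.0], [404.7, 311.0, 44.0]] [[10.6, -32.6, 158.7], [35.3, 10.0, 158.7], [-7.4, 34.6, 158.7]]
[[-9.591e-01  2.830e-01  6.000e-04]
 [ 2.830e-01  9.591e-01  5.000e-04]
 [-4.000e-04  6.000e-04 -1.000e+00]] 73.56042891459765
(array([0.38201926, 0.28218206, 0.14825728]), np.float64(0.0007811475227731809)) (array([0.39971287, 0.31115028, 0.05914836]), np.float64(0.0010275393306100726))
```

Emit:
arm_command(
  deltas=[
    [[0,0,0,0.002,0,0.07,1],[0,0,0,0,0,0.07,1],[0,0,0,0,0,0.07,1],[0,0,0,0,0,0.07,1],[0,0,0,0,0,0.035,0],[0,0,0,0,0,0,-1],[0,0,0,0,0,0,-1],[0,0,0,0,0,0,-1]],
  ],
  newtons=30,
)

```text
clock: 2.52
ee_pos: [0.3877, 0.2798, 0.1081]
tool_rot: [0.451, 3.108, 0.002]
wrist_force: [-0.7, -0.1, 0.7]
finger_gap: 0.0393
```

Emit:
arm_command(
  deltas=[
    [[0,0,0,0,0,0,-1],[0,0,0,0,0,0,-1],[0,0,0,0,0,0,-1],[0,0,0,0,0,0,-1]],
  ],
)

```text
clock: 2.85
ee_pos: [0.3875, 0.2798, 0.1079]
tool_rot: [0.451, 3.108, 0.002]
wrist_force: [0.3, 0.3, 6.9]
finger_gap: 0.0126
```

Emit:
arm_command(
  deltas=[
    [[0,0,0,0,0,0,-1],[0,0,0,0,0,0,-1],[0,0,0,0,0,-0.02,-1],[0,0,0,0,0,-0.05,-1],[0,0,0,0,0,-0.08,-1],[0,0,0,0,0,-0.08,-1],[0,0,0,0,0,-0.05,-1],[0,0,0,0,0,0,-1]],
  ],
)

```text
clock: 3.52
ee_pos: [0.3881, 0.2801, 0.1943]
tool_rot: [0.451, 3.105, 0.005]
wrist_force: [0.1, 0.1, -1.3]
finger_gap: 0.0126
```

```bash
python3 - <<'E'
from h import *
s=sense();print(s["ee_pos"],s["tool_rot"],s["finger_gap"],s["wrist_force"])
snap("wrist","w3");
im=snap("side","s3")[0]
cv2.imwrite("pics/z3.png",cv2.resize(im[240:460,260:480],None,fx=2.7,fy=2.7)[:,:,::-1])
E
```

```text
[0.38812739 0.28010032 0.19428144] [0.45069305 3.1054231  0.00531732] 0.012614133038767994 [ 0.14684123  0.12540818 -1.29172559]
```

View pics/w3.png

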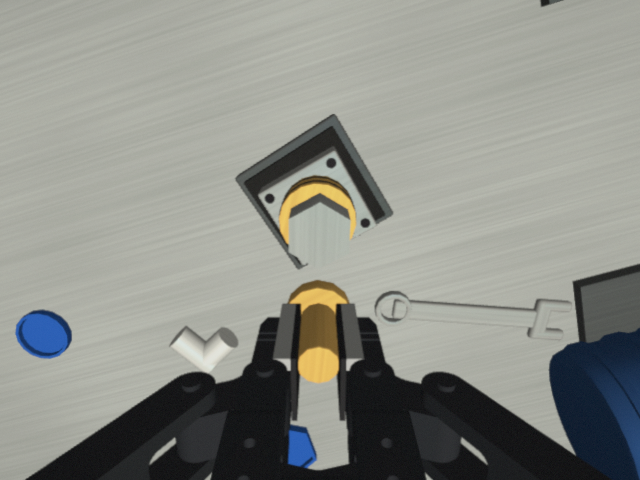

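View pics/z3.png

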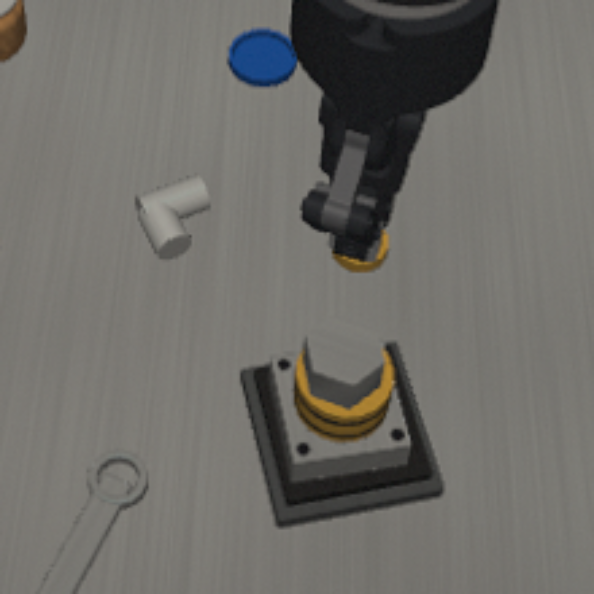

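The poppet is lifted upright and the rest of the stack is undisturbed. Next I'll work out the move to the small tray, near (43,334) in the wrist view.

```bash
cat >> h.py <<'E'
def go(xyz,dyaw=0,st=None,frm=None):
    st=st or sense(); Rm=R.from_rotvec(st["tool_rot"]).as_matrix()
    p=np.array(st["ee_pos"]) if frm is None else np.array(frm)
    y=np.degrees(np.arctan2(Rm[1,1],Rm[0,1]))
    Z=R.from_euler("z",dyaw,degrees=True).as_matrix()
    # ideal downward tool
    t=np.radians(y); B=np.array([[-np.sin(-t+0) if 0 else np.cos(t+np.pi/2),np.cos(t),0],[np.sin(t+np.pi/2),np.sin(t),0],[0,0,-1]]).astype(float)
    print("yaw(tool y)",y,"tilt",np.degrees(np.arccos(-Rm[2,2])))
    print("shares now-frame",((np.array(xyz)-p)@(B)/.3).round(4),"after turn",((np.array(xyz)-p)@(Z@B)/.3).round(4),"turn share",-dyaw/90)
def trays(im,C):
    out=[]
    for cc in blue(im):
        if cv2.contourArea(cc)>6000: continue
        P=onplane(C,cc[:,0],.0075)[:,:2].astype(np.float32)*1000; h=cv2.convexHull(P);m=cv2.moments(h)
        print(cc[:,0].mean(0).round(),"ctr",round(m["m10"]/m["m00"],1),round(m["m01"]/m["m00"],1),"A",round(m["m00"]),"rect",np.round(cv2.minAreaRect(P)[1:][0],1),round(cv2.minAreaRect(P)[2],1))
E
python3 - <<'E'
from h import *
d=np.load("w3.npz");C=cam("wrist",d); trays(d["im"],C)
d1=np.load("w1.npz");trays(d1["im"],cam("wrist",{"ee_pos":np.array([.3875,.2785,.3007]),"tool_rot":d1["tool_rot"]}))
trays(np.load("s3.npz")["im"],cam("side"))
print("tri small", tri(C,(43,334),cam("side"),(357,261)))
go([.4355,.0148,.060])
import math
E
```

```text
[299. 447.] ctr 620.5 193.4 A 1105 rect [27.6 50.7] 70.5
[623. 403.] ctr 659.1 500.2 A 3792 rect [158.4  46.1] 15.3
[ 43. 334.] ctr 434.6 15.4 A 1724 rect [43.7 49.8] 26.8
[308. 382.] ctr 618.1 176.6 A 3159 rect [69.4 59.5] 0.0
[115. 298.] ctr 433.7 16.0 A 1613 rect [42.7 47.4] 22.7
[201. 469.] ctr 631.4 402.8 A 3631 rect [130.4  34.5] 5.9
[238. 330.] ctr 620.7 176.4 A 3182 rect [58.9 70.1] 29.7
[357. 261.] ctr 436.2 15.5 A 1667 rect [42.9 47.6] 3.3
[279. 192.] ctr 603.0 -159.6 A 4218 rect [70.2 73.5] 4.0
[334.  50.] ctr 531.7 -774.8 A 5944 rect [ 60.9 108.7] 3.1
tri small (array([0.43593426, 0.01185476, 0.00299407]), np.float64(0.00040917959230751794))
yaw(tool y) 73.48311025554598 tilt 0.05803423492178232
shares now-frame [-0.4056 -0.7994  0.4374] after turn [-0.4056 -0.7994  0.4374] turn share 0.0
```

Emit:
arm_command(
  deltas=[
    [[0,0,0,-0.051,-0.1,0.02,-1],[0,0,0,-0.051,-0.1,0.02,-1],[0,0,0,-0.051,-0.1,0.02,-1],[0,0,0,-0.051,-0.1,0.02,-1],[0,0,0,-0.051,-0.1,0.02,-1],[0,0,0,-0.051,-0.1,0.02,-1],[0,0,0,-0.051,-0.1,0.02,-1],[0,0,0,-0.051,-0.1,0.02,-1]],
  ],
)

```text
clock: 4.28
ee_pos: [0.4351, 0.0127, 0.1415]
tool_rot: [-0.451, -3.107, 0.001]
wrist_force: [-0.2, -0.0, -0.8]
finger_gap: 0.0127
```

Emit:
arm_command(
  deltas=[
    [[0,0,0,0,0,0.05,-1],[0,0,0,0,0,0.05,-1],[0,0,0,0,0,0.05,-1],[0,0,0,0,0,0,-1],[0,0,0,0,0,0,-1],[0,0,0,0,0,0,-1]],
  ],
)

```text
clock: 4.78
ee_pos: [0.4359, 0.0144, 0.098]
tool_rot: [-0.451, -3.109, 0.0]
wrist_force: [0.2, 0.2, -0.2]
finger_gap: 0.0129
```

```bash
python3 - <<'E'
from h import *
s=sense();print(s["ee_pos"],s["tool_rot"],s["finger_gap"],s["wrist_force"])
im,d,C=snap("wrist","w4");trays(im,C)
print(sense()["ee_pos"]); go([.4352,.015,.0165])
E
```

```text
[0.43586305 0.01442319 0.0979761 ] [-4.50689389e-01 -3.10858053e+00  3.70324008e-04] 0.012931775595117493 [ 0.20141509  0.20460611 -0.20387169]
[ 93. 405.] ctr 503.1 -161.5 A 357 rect [10.  37.9] 55.6
[610. 424.] ctr 617.7 166.5 A 2651 rect [44.8 74.6] 87.7
[316. 241.] ctr 434.9 13.2 A 1590 rect [44.2 45.6] 73.5
[0.43622126 0.01451954 0.09829611]
yaw(tool y) 73.50853514896028 tilt 0.022196702902594845
shares now-frame [0.0037 0.0006 0.2727] after turn [0.0037 0.0006 0.2727] turn share 0.0
```

View pics/w4.png

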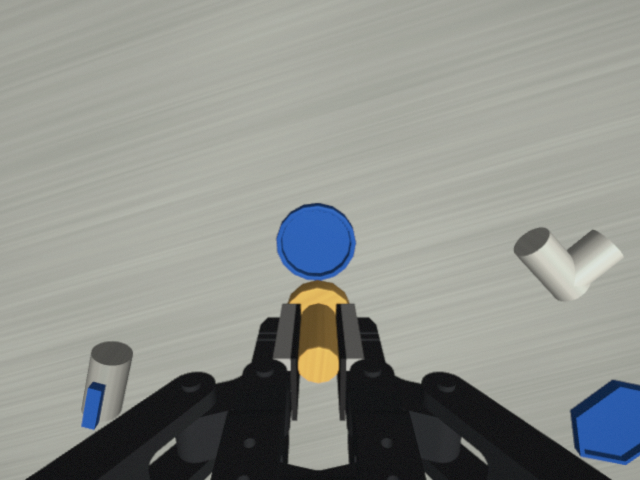

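The tray is centred at (316,241) in the wrist view, directly below the poppet. Lowering now.

Emit:
arm_command(
  deltas=[
    [[0,0,0,0.003,0,0.07,-1],[0,0,0,0,0,0.07,-1],[0,0,0,0,0,0.06,-1],[0,0,0,0,0,0.04,-1],[0,0,0,0,0,0.02,-1],[0,0,0,0,0,0.005,-1],[0,0,0,0,0,0.002,-1],[0,0,0,0,0,0,-1]],
  ],
)

```text
clock: 5.5
ee_pos: [0.4358, 0.0146, 0.0184]
tool_rot: [0.451, 3.108, 0.0]
wrist_force: [0.4, 0.6, -0.6]
finger_gap: 0.0134
```

Emit:
arm_command(
  deltas=[
    [[0,0,0,0,0,0.003,-1],[0,0,0,0,0,0.003,-1],[0,0,0,0,0,0,-1]],
  ],
)

```text
clock: 5.75
ee_pos: [0.4354, 0.0146, 0.0162]
tool_rot: [0.451, 3.108, 0.0]
wrist_force: [-0.1, -0.7, -0.5]
finger_gap: 0.0128
```

Emit:
arm_command(
  deltas=[
    [[0,0,0,0,0,0.003,-1],[0,0,0,0,0,0,-1],[0,0,0,0,0,0,-1]],
  ],
)

```text
clock: 6.0
ee_pos: [0.4351, 0.0145, 0.015]
tool_rot: [-0.451, -3.109, 0.0]
wrist_force: [-0.1, 0.2, -0.8]
finger_gap: 0.0128
```

Emit:
arm_command(
  deltas=[
    [[0,0,0,0,0,0.002,-1],[0,0,0,0,0,0,-1],[0,0,0,0,0,0,-1]],
  ],
)

```text
clock: 6.25
ee_pos: [0.4352, 0.0146, 0.0149]
tool_rot: [0.451, 3.109, -0.0]
wrist_force: [-3.7, 0.3, 8.8]
finger_gap: 0.0128
```

Emit:
arm_command(
  deltas=[
    [[0,0,0,0,0,0,-0.5],[0,0,0,0,0,0,-0.3],[0,0,0,0,0,0,0],[0,0,0,0,0,0,0.2],[0,0,0,0,0,-0.03,0.2],[0,0,0,0,0,-0.06,1],[0,0,0,0,0,-0.1,1],[0,0,0,0,0,-0.13,1]],
  ],
)

```text
clock: 6.92
ee_pos: [0.4334, 0.0145, 0.1098]
tool_rot: [-0.451, -3.105, 0.001]
wrist_force: [0.9, 0.3, 0.0]
finger_gap: 0.0841
```

Emit:
arm_command(
  deltas=[
    [[0,0,0,0,0,-0.13,1],[0,0,0,0,0,-0.13,1],[0,0,0,0,0,0,1],[0,0,0,0,0,0,1],[0,0,0,0,0,0,1]],
  ],
)

```text
clock: 7.33
ee_pos: [0.4349, 0.0146, 0.188]
tool_rot: [-0.451, -3.109, 0.0]
wrist_force: [-0.2, -0.1, -1.7]
finger_gap: 0.0853
```

```bash
python3 - <<'E'
from h import *
s=sense();print(s["ee_pos"],s["tool_rot"],s["finger_gap"],s["wrist_force"])
im,d,C=snap("wrist","w5")
go([.383,.283,.20])
E
```

```text
[0.43489907 0.01457511 0.18801611] [-4.51189295e-01 -3.10883997e+00  1.97348018e-04] 0.08531042710110213 [-0.20319369 -0.11736742 -1.65066363]
yaw(tool y) 73.48396083026117 tilt 0.09925579266679135
shares now-frame [ 0.4187  0.8092 -0.0421] after turn [ 0.4187  0.8092 -0.0421] turn share 0.0
```

View pics/w5.png

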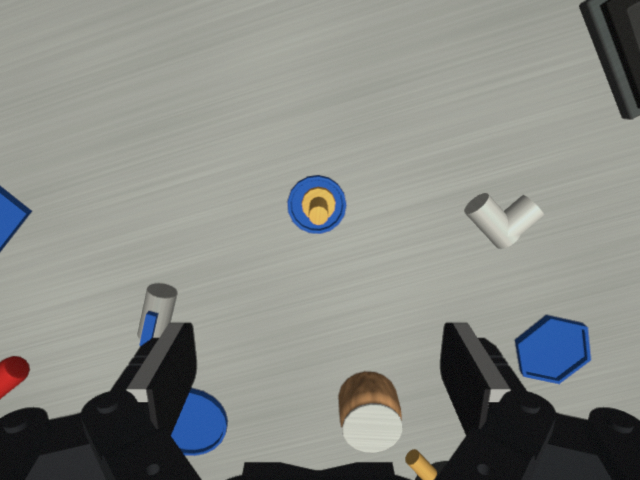

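The poppet stands centred in the small round tray, at (317,205) in the wrist view. Going back for the nut.

Emit:
arm_command(
  deltas=[
    [[0,0,0,0.052,0.101,-0.005,1],[0,0,0,0.052,0.101,-0.005,1],[0,0,0,0.052,0.101,-0.005,1],[0,0,0,0.052,0.101,-0.005,1],[0,0,0,0.052,0.101,-0.005,1],[0,0,0,0.052,0.101,-0.005,1],[0,0,0,0.052,0.101,-0.005,1],[0,0,0,0.052,0.101,-0.005,1]],
  ],
)

```text
clock: 8.05
ee_pos: [0.383, 0.2836, 0.1987]
tool_rot: [-0.451, -3.107, 0.004]
wrist_force: [0.5, 0.6, -0.7]
finger_gap: 0.0854
```

Emit:
arm_command(
  deltas=[
    [[0,0,0,0,0,0,1],[0,0,0,0,0,0,1],[0,0,0,0,0,0,1],[0,0,0,0,0,0,1]],
  ],
)

```text
clock: 8.38
ee_pos: [0.3841, 0.2814, 0.1995]
tool_rot: [-0.452, -3.108, 0.003]
wrist_force: [0.1, 0.2, -0.6]
finger_gap: 0.0852
```

```bash
python3 - <<'E'
from h import *
s=sense();print(s["ee_pos"],s["tool_rot"],s["finger_gap"],s["wrist_force"])
im,d,C=snap("wrist","w6")
print(sense()["ee_pos"])
z=cv2.resize(im[130:330,200:440],None,fx=3,fy=3,interpolation=cv2.INTER_CUBIC)
cv2.imwrite("pics/z6.png",z[:,:,::-1])
E
```

```text
[0.38409623 0.28136346 0.19951529] [-4.52330608e-01 -3.10755389e+00  2.58921137e-03] 0.08522376337876182 [ 0.14031634  0.17665177 -0.58784346]
[0.38431843 0.28128824 0.19978894]
```

View pics/z6.png

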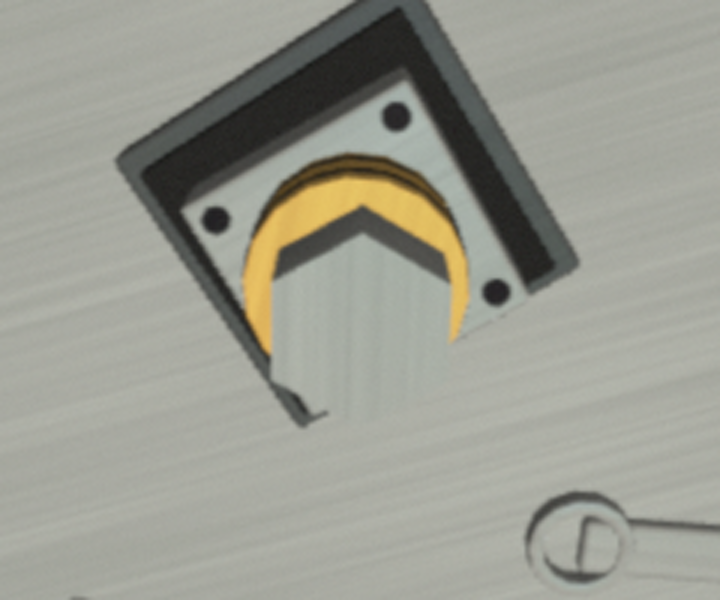

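```bash
python3 - <<'E'
from h import *
d=np.load("w6.npz"); p=np.array([.3842,.2813,.1996]); st={"ee_pos":p,"tool_rot":d["tool_rot"]}
C=cam("wrist",st)
c=lambda q:np.array([200+q[0]/3,130+q[1]/3])
Rm=R.from_rotvec(st["tool_rot"]).as_matrix()
def pr(n,q,z):
  P=onplane(C,[c(a) for a in q],z); print(n,(P*1000).round(1).tolist(),((P-p)@Rm*1000).round(1).tolist())
pr("nut top",[(362,233),(272,283),(449,281),(272,378),(450,350)],.096)
pr("nut bot",[(362,207),(275,250),(446,250)],.072)
pr("ret",[(245,285),(467,285),(352,172)],.072)
pr("marks",[(215,220),(397,116),(496,292)],.044)
E
```

```text
nut top [[367.5, 287.7, 96.0], [372.2, 267.7, 96.0], [381.9, 301.5, 96.0], [391.6, 261.5, 96.0], [396.0, 297.9, 96.0]] [[17.7, 1.6, 103.6], [7.5, -16.3, 103.6], [7.9, 18.9, 103.6], [-12.8, -16.7, 103.6], [-6.7, 19.4, 103.6]]
nut bot [[368.2, 287.6, 72.0], [372.0, 266.9, 72.0], [382.5, 302.4, 72.0]] [[17.0, 1.7, 127.6], [7.5, -17.1, 127.6], [7.5, 19.9, 127.6]]
ret [[377.7, 258.2, 72.0], [391.5, 304.7, 72.0], [360.3, 287.8, 72.0]] [[-0.4, -23.8, 127.6], [-0.4, 24.7, 127.6], [24.7, -0.4, 127.6]]
marks [[367.9, 251.5, 44.0], [356.5, 299.7, 44.0], [404.2, 310.9, 44.0]] [[6.9, -32.9, 155.7], [31.7, 10.0, 155.6], [-10.9, 34.3, 155.5]]
```

Emit:
arm_command(
  deltas=[
    [[0,0,0,-0.01,0.005,0.1,1],[0,0,0,0,0,0.1,1],[0,0,0,0,0,0.1,1],[0,0,0,0,0,0.06,1],[0,0,0,0,0,0.03,1],[0,0,0,0,0,0.012,1],[0,0,0,0,0,0,1],[0,0,0,0,0,0,1]],
  ],
  newtons=50,
)

```text
clock: 9.1
ee_pos: [0.3884, 0.2831, 0.0808]
tool_rot: [0.452, 3.108, 0.001]
wrist_force: [0.5, 0.0, 0.9]
finger_gap: 0.0855
```

Emit:
arm_command(
  deltas=[
    [[0,0,0,0,0,0,0],[0,0,0,0,0,0,0],[0,0,0,0,0,0,-0.5],[0,0,0,0,0,0,-0.5],[0,0,0,0,0,0,-0.8],[0,0,0,0,0,0,-1],[0,0,0,0,0,0,-1],[0,0,0,0,0,0,-1]],
  ],
)

```text
clock: 9.77
ee_pos: [0.3879, 0.2832, 0.0805]
tool_rot: [0.451, 3.108, 0.001]
wrist_force: [-0.5, -0.6, 6.8]
finger_gap: 0.0348
```

Emit:
arm_command(
  deltas=[
    [[0,0,0,0,0,0,-1],[0,0,0,0,0,-0.01,-1],[0,0,0,0,0,-0.04,-1],[0,0,0,0,0,-0.08,-1],[0,0,0,0,0,-0.08,-1],[0,0,0,0,0,-0.05,-1],[0,0,0,0,0,0,-1],[0,0,0,0,0,0,-1]],
  ],
)

```text
clock: 10.43
ee_pos: [0.388, 0.2833, 0.1581]
tool_rot: [0.451, 3.108, 0.001]
wrist_force: [0.0, 0.6, -2.0]
finger_gap: 0.0344
```

```bash
python3 - <<'E'
from h import *
s=sense();print(s["ee_pos"],s["tool_rot"],s["finger_gap"],s["wrist_force"])
im,d,C=snap("wrist","w7")
trays(im,C)
go([.6200,.176,.12]); 
E
```

```text
[0.38796211 0.28330673 0.15812669] [4.50907131e-01 3.10804412e+00 1.47645210e-03] 0.034401566225262394 [ 0.01951185  0.58098265 -2.04068032]
[281. 460.] ctr 593.3 188.4 A 377 rect [42.6 11. ] 64.2
[631. 420.] ctr 636.3 487.4 A 463 rect [49.2 15.9] 21.8
[ 22. 358.] ctr 435.8 20.6 A 1345 rect [34.1 48.4] 66.9
yaw(tool y) 73.49010262616517 tilt 0.02957764316903346
shares now-frame [-0.8446 -0.1213  0.1241] after turn [-0.8446 -0.1213  0.1241] turn share 0.0
```

View pics/w7.png

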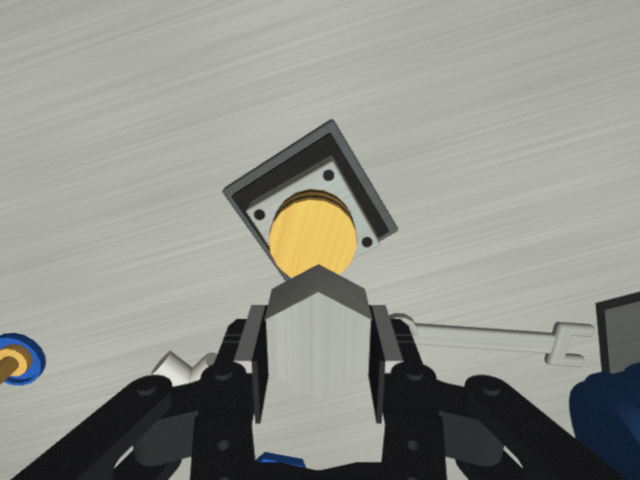

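The nut is held upright and the retainer at (313,235) is undisturbed. Moving to the hex tray now.

Emit:
arm_command(
  deltas=[
    [[0,0,0,-0.1055,-0.0152,0,-1],[0,0,0,-0.1055,-0.0152,0,-1],[0,0,0,-0.1055,-0.0152,0,-1],[0,0,0,-0.1055,-0.0152,0,-1],[0,0,0,-0.1055,-0.0152,0,-1],[0,0,0,-0.1055,-0.0152,0,-1],[0,0,0,-0.1055,-0.0152,0,-1],[0,0,0,-0.1055,-0.0152,0,-1]],
  ],
)

```text
clock: 11.15
ee_pos: [0.6206, 0.1749, 0.1557]
tool_rot: [-0.451, -3.106, 0.002]
wrist_force: [0.6, 0.8, -1.2]
finger_gap: 0.0347
```

Emit:
arm_command(
  deltas=[
    [[0,0,-0.066,0,0,0.04,-1],[0,0,-0.066,0,0,0.04,-1],[0,0,-0.066,0,0,0.04,-1],[0,0,0,0,0,0,-1],[0,0,0,0,0,0,-1],[0,0,0,0,0,0,-1],[0,0,0,0,0,0,-1]],
  ],
)

```text
clock: 11.73
ee_pos: [0.6202, 0.1763, 0.1223]
tool_rot: [-0.032, 3.141, 0.0]
wrist_force: [-0.2, -1.1, -0.8]
finger_gap: 0.0353
```

```bash
python3 - <<'E'
from h import *
s=sense();print(s["ee_pos"],s["tool_rot"],s["finger_gap"],s["wrist_force"])
im,d,C=snap("wrist","w8")
print(sense()["ee_pos"])
trays(im,C)
z=cv2.resize(im[130:330,200:440],None,fx=3,fy=3,interpolation=cv2.INTER_CUBIC)
cv2.imwrite("pics/z8.png",z[:,:,::-1])
E
```

```text
[0.62023866 0.17629393 0.12225961] [-3.24459680e-02  3.14086554e+00  1.07469451e-04] 0.035306521440256436 [-0.19812076 -1.05474689 -0.81539666]
[0.62031113 0.17633516 0.12245131]
```

View pics/z8.png

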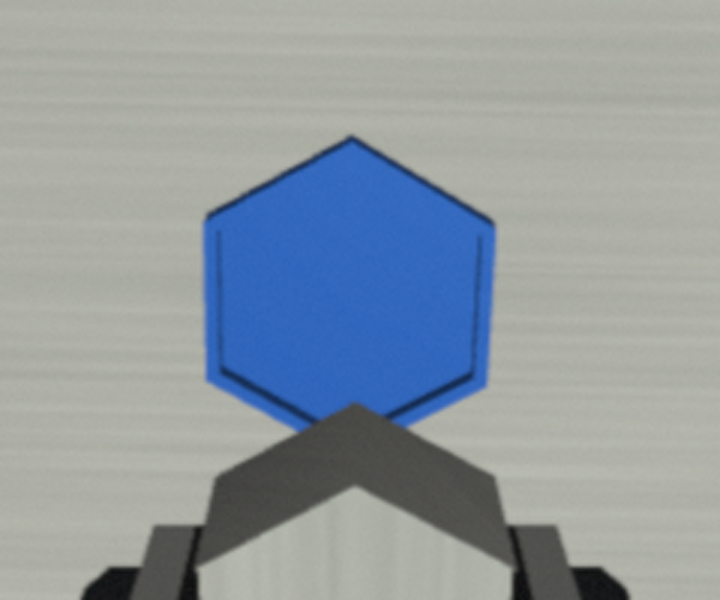

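```bash
python3 - <<'E'
from h import *
d=np.load("w8.npz"); p=np.array([.6203,.1763,.1223]); C=cam("wrist",{"ee_pos":p,"tool_rot":d["tool_rot"]})
c=lambda q:np.array([200+q[0]/3,130+q[1]/3])
Rm=R.from_rotvec(d["tool_rot"]).as_matrix()
def pr(n,q,z):
  P=onplane(C,[c(a) for a in q],z); print(n,(P*1000).round(1).tolist(),((P-p)@Rm*1000).round(1).tolist())
pr("rim",[(206,218),(207,380),(494,225),(486,385),(352,136)],.008)
pr("inner floor",[(219,230),(221,370),(480,238),(473,374)],.003)
pr("nut bottom corner",[(217,478),(356,404),(494,476)],.1138)
pr("nut top corner",[(197,566),(356,487),(514,566)],.1378)
E
```

```text
rim [[603.0, 145.8, 8.0], [638.5, 145.5, 8.0], [603.2, 204.7, 8.0], [638.4, 204.9, 8.0], [585.5, 175.3, 8.0]] [[18.0, -30.1, 114.3], [-17.5, -31.2, 114.3], [16.6, 28.7, 114.3], [-18.6, 28.2, 114.3], [34.9, -0.3, 114.3]]
inner floor [[606.8, 147.9, 3.0], [638.1, 148.0, 3.0], [607.4, 202.5, 3.0], [637.9, 202.6, 3.0]] [[14.2, -28.1, 119.3], [-17.1, -28.7, 119.3], [12.4, 26.4, 119.3], [-18.1, 25.9, 119.3]]
nut bottom corner [[609.9, 158.4, 113.8], [599.3, 176.1, 113.8], [608.9, 194.1, 113.8]] [[10.7, -17.6, 8.5], [21.1, 0.3, 8.5], [11.0, 18.0, 8.5]]
nut top corner [[609.1, 158.6, 137.8], [599.0, 176.1, 137.8], [608.3, 193.8, 137.8]] [[11.6, -17.5, -15.5], [21.3, 0.2, -15.5], [11.6, 17.8, -15.5]]
```

Emit:
arm_command(
  deltas=[
    [[0,0,0,-0.002,-0.004,0.1,-1],[0,0,0,0,0,0.1,-1],[0,0,0,0,0,0.08,-1],[0,0,0,0,0,0.05,-1],[0,0,0,0,0,0.02,-1],[0,0,0,0,0,0.008,-1],[0,0,0,0,0,0,-1],[0,0,0,0,0,0,-1]],
  ],
)

```text
clock: 12.45
ee_pos: [0.6216, 0.1752, 0.0158]
tool_rot: [-0.035, 3.139, 0.001]
wrist_force: [0.3, 0.3, -0.8]
finger_gap: 0.0348
```

Emit:
arm_command(
  deltas=[
    [[0,0,0,0,0,0.003,-1],[0,0,0,0,0,0.003,-1],[0,0,0,0,0,0,-1],[0,0,0,0,0,0,-1]],
  ],
)

```text
clock: 12.78
ee_pos: [0.6209, 0.1749, 0.013]
tool_rot: [-0.036, 3.141, 0.0]
wrist_force: [-0.5, 0.4, -1.6]
finger_gap: 0.0347
```

Emit:
arm_command(
  deltas=[
    [[0,0,0,0,0,0.002,-1],[0,0,0,0,0,0,-1],[0,0,0,0,0,0,-1]],
  ],
)

```text
clock: 13.03
ee_pos: [0.6206, 0.1749, 0.012]
tool_rot: [0.036, -3.141, 0.0]
wrist_force: [0.5, 0.3, -1.2]
finger_gap: 0.035
```

Emit:
arm_command(
  deltas=[
    [[0,0,0,0,0,0.002,-1],[0,0,0,0,0,0,-1],[0,0,0,0,0,0,-1]],
  ],
)

```text
clock: 13.28
ee_pos: [0.6207, 0.1749, 0.0116]
tool_rot: [-0.036, 3.141, -0.0]
wrist_force: [-0.6, -1.3, 2.4]
finger_gap: 0.0353
```

Emit:
arm_command(
  deltas=[
    [[0,0,0,0,0,0.002,-1],[0,0,0,0,0,0,-1],[0,0,0,0,0,0,-1]],
  ],
)

```text
clock: 13.53
ee_pos: [0.6208, 0.1749, 0.0116]
tool_rot: [-0.036, 3.141, 0.0]
wrist_force: [-4.1, -1.4, 8.2]
finger_gap: 0.0345
```

Emit:
arm_command(
  deltas=[
    [[0,0,0,0,0,0,0],[0,0,0,0,0,0,0.2],[0,0,0,0,0,0,0.5],[0,0,0,0,0,0,1],[0,0,0,0,0,-0.03,1],[0,0,0,0,0,-0.08,1],[0,0,0,0,0,-0.12,1],[0,0,0,0,0,-0.13,1]],
  ],
)

```text
clock: 14.2
ee_pos: [0.6196, 0.1746, 0.1192]
tool_rot: [0.036, -3.138, 0.001]
wrist_force: [0.6, 0.3, -0.2]
finger_gap: 0.0855
```

Emit:
arm_command(
  deltas=[
    [[0,0,0,0,0,-0.13,1],[0,0,0,0,0,-0.1,1],[0,0,0,0,0,0,1],[0,0,0,0,0,0,1],[0,0,0,0,0,0,1]],
  ],
)

```text
clock: 14.62
ee_pos: [0.6205, 0.1748, 0.1879]
tool_rot: [0.036, -3.141, 0.0]
wrist_force: [-0.4, -0.1, -1.5]
finger_gap: 0.0856
```

```bash
python3 - <<'E'
from h import *
s=sense();print(s["ee_pos"],s["tool_rot"],s["finger_gap"],s["wrist_force"])
im,d,C=snap("wrist","w9")
go([.386,.2815,.17])
E
```

```text
[0.62048139 0.17484756 0.18787078] [ 3.57662460e-02 -3.14137249e+00  1.55315103e-04] 0.08559277852949894 [-0.37573079 -0.13177453 -1.53031301]
yaw(tool y) 91.30473767235772 tilt 0.09174951927148035
shares now-frame [0.772  0.3736 0.0567] after turn [0.772  0.3736 0.0567] turn share 0.0
```

View pics/w9.png

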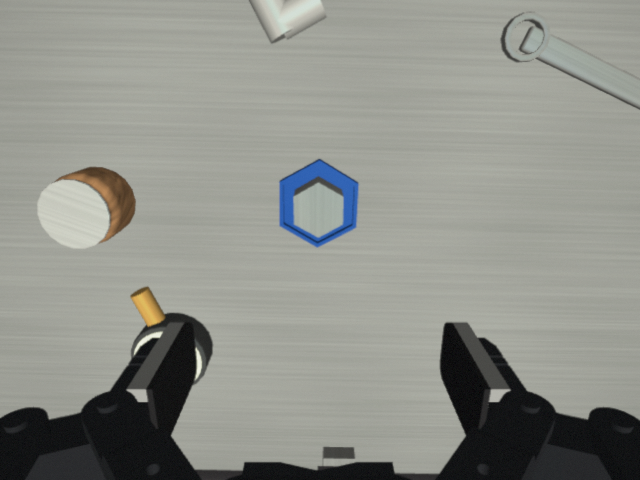

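The nut sits flat and centred in the hex tray, at (319,203). Going back for the retainer.

Emit:
arm_command(
  deltas=[
    [[0,0,0,0.0965,0.0467,0,1],[0,0,0,0.0965,0.0467,0,1],[0,0,0,0.0965,0.0467,0,1],[0,0,0,0.0965,0.0467,0,1],[0,0,0,0.0965,0.0467,0,1],[0,0,0,0.0965,0.0467,0,1],[0,0,0,0.0965,0.0467,0,1],[0,0,0,0.0965,0.0467,0,1]],
  ],
)

```text
clock: 15.33
ee_pos: [0.3844, 0.2815, 0.1865]
tool_rot: [0.035, -3.139, 0.002]
wrist_force: [0.1, 0.6, -0.2]
finger_gap: 0.0851
```

Emit:
arm_command(
  deltas=[
    [[0,0,-0.0685,0,0,0,1],[0,0,-0.0685,0,0,0,1],[0,0,0,0,0,0,1],[0,0,0,0,0,0,1],[0,0,0,0,0,0,1],[0,0,0,0,0,0,1]],
  ],
)

```text
clock: 15.83
ee_pos: [0.3867, 0.2813, 0.1873]
tool_rot: [0.368, -3.119, 0.001]
wrist_force: [1.1, 0.2, -0.1]
finger_gap: 0.0854
```

```bash
python3 - <<'E'
from h import *
s=sense();print(s["ee_pos"],s["tool_rot"],s["finger_gap"],s["wrist_force"])
im,d,C=snap("wrist","w10")
print(sense()["ee_pos"])
z=cv2.resize(im[130:330,200:440],None,fx=3,fy=3,interpolation=cv2.INTER_CUBIC)
cv2.imwrite("pics/z10.png",z[:,:,::-1])
E
```

```text
[0.38671325 0.28133685 0.18731355] [ 3.68006178e-01 -3.11908523e+00  9.25494769e-04] 0.08543712326562355 [ 1.07451695  0.19665079 -0.09163551]
[0.3867649  0.28138607 0.18742389]
```

View pics/z10.png

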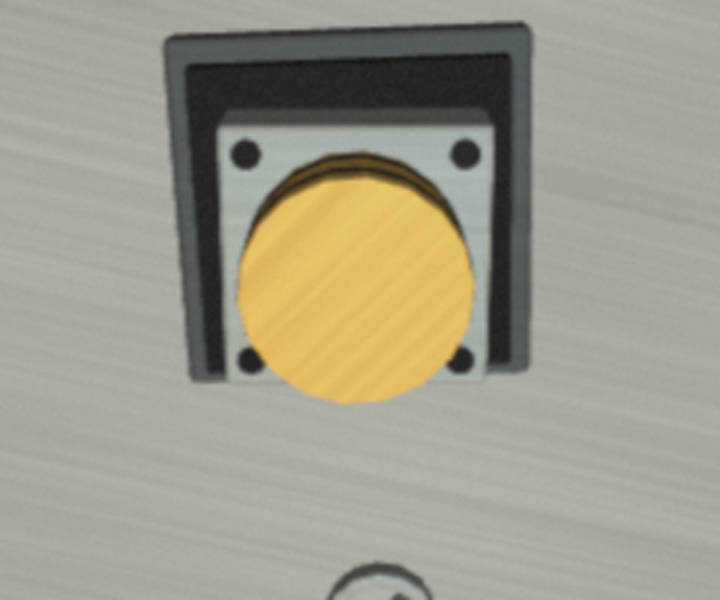

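```bash
python3 - <<'E'
from h import *
d=np.load("w10.npz"); p=np.array([.3867,.2813,.1874]); C=cam("wrist",{"ee_pos":p,"tool_rot":d["tool_rot"]})
im=d["im"]; h=cv2.cvtColor(im,cv2.COLOR_RGB2HSV); m=cv2.inRange(h,(15,90,150),(30,255,255)); 
cs,_=cv2.findContours(m,cv2.RETR_EXTERNAL,cv2.CHAIN_APPROX_NONE); c0=max(cs,key=cv2.contourArea)
P=onplane(C,c0[:,0],.072)[:,:2].astype(np.float32)*1000; ctr,r=cv2.minEnclosingCircle(P); print(ctr,r)
M=cv2.moments(P);ctr2=np.array([M["m10"],M["m01"]])/M["m00"];print(ctr2,(M["m00"]/np.pi)**.5)
Rm=R.from_rotvec(d["tool_rot"]).as_matrix()
print("off tool mm",(np.array([*ctr2/1000,.072])-p)@Rm*1000)
c=lambda q:np.array([200+q[0]/3,130+q[1]/3])
Q=onplane(C,[c(a) for a in [(246,154),(465,154),(250,360),(460,360)]],.044);print(((Q-p)@Rm*1000).round(1).tolist())
E
```

```text
(384.85723876953125, 281.0700378417969) 24.89014434814453
[384.79372799 281.00288742] 24.384764131607838
off tool mm [  1.8150945    0.21043738 115.40166072]
[[25.3, -24.0, 143.4], [25.3, 24.9, 143.4], [-23.9, -24.4, 143.4], [-23.9, 25.1, 143.4]]
```

Emit:
arm_command(
  deltas=[
    [[0,0,0,0.006,0.001,0.12,1],[0,0,0,0,0,0.12,1],[0,0,0,0,0,0.1,1],[0,0,0,0,0,0.07,1],[0,0,0,0,0,0.035,1],[0,0,0,0,0,0.016,1],[0,0,0,0,0,0,1],[0,0,0,0,0,0,1]],
  ],
  newtons=60,
)

```text
clock: 16.55
ee_pos: [0.3852, 0.2816, 0.0499]
tool_rot: [-0.372, 3.119, 0.0]
wrist_force: [0.2, 0.4, 0.4]
finger_gap: 0.0857
```

Emit:
arm_command(
  deltas=[
    [[0,0,0,0,0,0,0.3],[0,0,0,0,0,0,0.1],[0,0,0,0,0,0,-0.2],[0,0,0,0,0,0,-1],[0,0,0,0,0,0,-1],[0,0,0,0,0,0,-1],[0,0,0,0,0,0,-1],[0,0,0,0,0,0,-1]],
  ],
)

```text
clock: 17.22
ee_pos: [0.3853, 0.2817, 0.0507]
tool_rot: [-0.372, 3.118, 0.001]
wrist_force: [-0.5, -2.9, 8.9]
finger_gap: 0.0482
```

Emit:
arm_command(
  deltas=[
    [[0,0,0,0,0,0,-1],[0,0,0,0,0,-0.01,-1],[0,0,0,0,0,-0.04,-1],[0,0,0,0,0,-0.08,-1],[0,0,0,0,0,-0.1,-1],[0,0,0,0,0,-0.1,-1],[0,0,0,0,0,-0.05,-1],[0,0,0,0,0,0,-1]],
  ],
)

```text
clock: 17.88
ee_pos: [0.3862, 0.2826, 0.1669]
tool_rot: [-0.372, 3.115, 0.004]
wrist_force: [1.0, 0.8, -3.0]
finger_gap: 0.048
```

```bash
python3 - <<'E'
from h import *
s=sense();print(s["ee_pos"],s["tool_rot"],s["finger_gap"],s["wrist_force"])
im,d,C=snap("wrist","w11")
go([.603,-.160,.16])
E
```

```text
[0.38620354 0.28264057 0.16685995] [-0.37233292  3.11459144  0.00425631] 0.04797584331788126 [ 1.02137606  0.82778525 -3.0409021 ]
yaw(tool y) 103.63485595902225 tilt 0.17346208852131947
shares now-frame [-0.3572 -1.6031  0.0157] after turn [-0.3572 -1.6031  0.0157] turn share 0.0
```

View pics/w11.png

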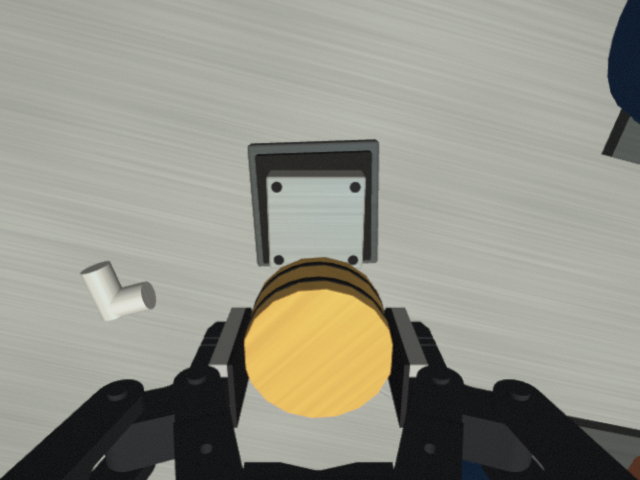

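The retainer is held upright and the flange at (316,218) is undisturbed. Moving to the large round tray.

Emit:
arm_command(
  deltas=[
    [[0,0,0,-0.0223,-0.1,0,-1],[0,0,0,-0.0223,-0.1,0,-1],[0,0,0,-0.0223,-0.1,0,-1],[0,0,0,-0.0223,-0.1,0,-1],[0,0,0,-0.0223,-0.1,0,-1],[0,0,0,-0.0223,-0.1,0,-1],[0,0,0,-0.0223,-0.1,0,-1],[0,0,0,-0.0223,-0.1,0,-1]],
  ],
)

```text
clock: 18.6
ee_pos: [0.4927, 0.0593, 0.1616]
tool_rot: [0.373, -3.116, 0.0]
wrist_force: [0.3, 0.8, -2.8]
finger_gap: 0.0481
```

Emit:
arm_command(
  deltas=[
    [[0,0,0,-0.0223,-0.1,0,-1],[0,0,0,-0.0223,-0.1,0,-1],[0,0,0,-0.0223,-0.1,0,-1],[0,0,0,-0.0223,-0.1,0,-1],[0,0,0,-0.0223,-0.1,0,-1],[0,0,0,-0.0223,-0.1,0,-1],[0,0,0,-0.0223,-0.1,0,-1],[0,0,0,-0.0223,-0.1,0,-1]],
  ],
)

```text
clock: 19.27
ee_pos: [0.6014, -0.1609, 0.161]
tool_rot: [0.372, -3.116, -0.002]
wrist_force: [0.2, 0.7, -2.3]
finger_gap: 0.048
```

Emit:
arm_command(
  deltas=[
    [[0,0,0,0,0,0,-1],[0,0,0,0,0,0,-1],[0,0,0,0,0,0,-1],[0,0,0,0,0,0,-1]],
  ],
)

```text
clock: 19.6
ee_pos: [0.601, -0.1588, 0.1624]
tool_rot: [0.374, -3.117, -0.001]
wrist_force: [0.3, -0.2, -2.8]
finger_gap: 0.0482
```

```bash
python3 - <<'E'
from h import *
s=sense();print(s["ee_pos"],s["tool_rot"],s["finger_gap"],s["wrist_force"])
im,d,C=snap("wrist","w12")
print(sense()["ee_pos"]);trays(im,C)
E
```

```text
[ 0.60103023 -0.15875809  0.16241656] [ 3.73602351e-01 -3.11726478e+00 -1.47541550e-03] 0.04820414542556396 [ 0.33022779 -0.23083078 -2.77510142]
[ 0.6012656  -0.15866579  0.16289836]
[388.  52.] ctr 487.3 -140.5 A 250 rect [ 7.9 32.3] 55.8
[622.  35.] ctr 441.4 2.0 A 785 rect [42.  23.4] 26.7
```

View pics/w12.png

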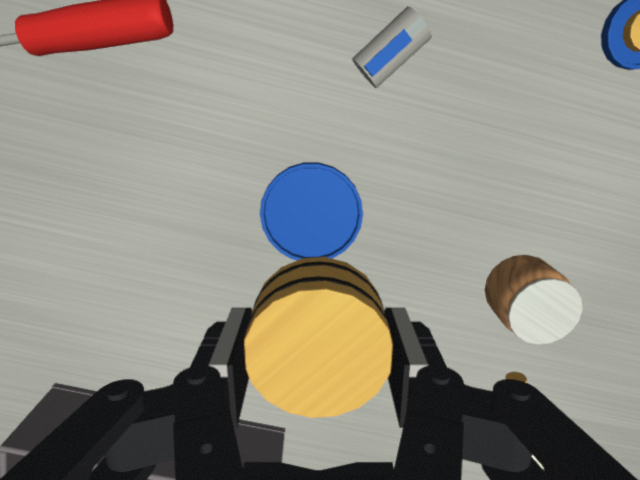

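```bash
python3 - <<'E'
from h import *
d=np.load("w12.npz"); p=np.array([.6012,-.1588,.1627]); C=cam("wrist",{"ee_pos":p,"tool_rot":d["tool_rot"]})
cs=blue(d["im"]); c0=max(cs,key=cv2.contourArea)[:,0]
c0=c0[c0[:,1]<250]
P=onplane(C,c0,.008)[:,:2]*1000
A=np.c_[2*P,np.ones(len(P))]; s=np.linalg.lstsq(A,(P**2).sum(1),rcond=None)[0]; print(s[:2],(s[2]+s[0]**2+s[1]**2)**.5)
Rm=R.from_rotvec(d["tool_rot"]).as_matrix(); print((np.array([s[0]/1000,s[1]/1000,.008])-p)@Rm*1000)
h=cv2.cvtColor(d["im"],cv2.COLOR_RGB2HSV); m=cv2.inRange(h,(15,90,150),(30,255,255)); m[:250]=0
c1=max(cv2.findContours(m,cv2.RETR_EXTERNAL,cv2.CHAIN_APPROX_NONE)[0],key=cv2.contourArea)
zt=p[2]-.0066+.028
P=onplane(C,c1[:,0],zt).astype(np.float32); ctr,r=cv2.minEnclosingCircle(P[:,:2].copy());print(ctr,r,(np.array([*ctr,zt])-p)@Rm*1000)
E
```

```text
[ 602.47349115 -163.30023135] 35.925823914474506
[ -0.46686298  -4.85524925 154.69380225]
(0.6004188656806946, -0.158926323056221) 0.024816645309329033 [  0.82937432   0.08695212 -21.39838092]
```

Emit:
arm_command(
  deltas=[
    [[0,0,0,-0.004,-0.014,0.12,-1],[0,0,0,0,0,0.12,-1],[0,0,0,0,0,0.1,-1],[0,0,0,0,0,0.08,-1],[0,0,0,0,0,0.05,-1],[0,0,0,0,0,0.02,-1],[0,0,0,0,0,0.008,-1],[0,0,0,0,0,0,-1]],
  ],
)

```text
clock: 20.32
ee_pos: [0.6043, -0.163, 0.0145]
tool_rot: [-0.374, 3.119, -0.0]
wrist_force: [0.4, -0.4, -3.5]
finger_gap: 0.0482
```

Emit:
arm_command(
  deltas=[
    [[0,0,0,0,0,0,-1],[0,0,0,0,0,0.003,-1],[0,0,0,0,0,0.003,-1],[0,0,0,0,0,0,-1],[0,0,0,0,0,0,-1]],
  ],
)

```text
clock: 20.73
ee_pos: [0.6043, -0.1636, 0.0127]
tool_rot: [-0.373, 3.119, -0.001]
wrist_force: [-1.0, -0.3, -3.6]
finger_gap: 0.0479
```

Emit:
arm_command(
  deltas=[
    [[0,0,0,0,0,0.003,-1],[0,0,0,0,0,0,-1],[0,0,0,0,0,0,-1]],
  ],
)

```text
clock: 20.98
ee_pos: [0.604, -0.1635, 0.0114]
tool_rot: [0.373, -3.119, 0.0]
wrist_force: [-0.5, 0.6, -2.1]
finger_gap: 0.0483
```

Emit:
arm_command(
  deltas=[
    [[0,0,0,0,0,0.003,-1],[0,0,0,0,0,0,-1],[0,0,0,0,0,0,-1]],
  ],
)

```text
clock: 21.23
ee_pos: [0.604, -0.1635, 0.0104]
tool_rot: [0.373, -3.119, -0.0]
wrist_force: [-0.2, -0.2, -3.5]
finger_gap: 0.0482
```

Emit:
arm_command(
  deltas=[
    [[0,0,0,0,0,0.002,-1],[0,0,0,0,0,0,-1],[0,0,0,0,0,0,-1]],
  ],
)

```text
clock: 21.48
ee_pos: [0.6041, -0.1635, 0.0099]
tool_rot: [0.373, -3.119, 0.0]
wrist_force: [-0.3, 0.1, -3.3]
finger_gap: 0.0481
```

Emit:
arm_command(
  deltas=[
    [[0,0,0,0,0,0.002,-1],[0,0,0,0,0,0,-1],[0,0,0,0,0,0,-1]],
  ],
)

```text
clock: 21.73
ee_pos: [0.6042, -0.1635, 0.0098]
tool_rot: [-0.373, 3.119, -0.0]
wrist_force: [-2.3, -0.0, 2.9]
finger_gap: 0.0478
```

Emit:
arm_command(
  deltas=[
    [[0,0,0,0,0,0.001,-1],[0,0,0,0,0,0,-1],[0,0,0,0,0,0,-1]],
  ],
)

```text
clock: 21.98
ee_pos: [0.6042, -0.1635, 0.0098]
tool_rot: [-0.373, 3.119, -0.0]
wrist_force: [-3.5, 0.2, 7.5]
finger_gap: 0.0481
```

Contact is made, so I'll release.

Emit:
arm_command(
  deltas=[
    [[0,0,0,0,0,0,0.3],[0,0,0,0,0,0,0.5],[0,0,0,0,0,0,0.8],[0,0,0,0,0,0,1],[0,0,0,0,0,-0.01,1],[0,0,0,0,0,-0.06,1],[0,0,0,0,0,-0.12,1],[0,0,0,0,0,-0.13,1]],
  ],
)

```text
clock: 22.65
ee_pos: [0.6027, -0.1631, 0.1045]
tool_rot: [0.372, -3.116, -0.002]
wrist_force: [0.9, -0.9, -0.5]
finger_gap: 0.0852
```

Emit:
arm_command(
  deltas=[
    [[0,0,0,0,0,-0.13,1],[0,0,0,0,0,-0.1,1],[0,0,0,0,0,-0.02,1],[0,0,0,0,0,0,1],[0,0,0,0,0,0,1]],
  ],
)

```text
clock: 23.07
ee_pos: [0.604, -0.1635, 0.1797]
tool_rot: [-0.373, 3.119, -0.0]
wrist_force: [-0.9, -0.9, 0.2]
finger_gap: 0.0854
```

```bash
python3 - <<'E'
from h import *
s=sense();print(s["ee_pos"],s["tool_rot"],s["finger_gap"],s["wrist_force"])
im,d,C=snap("wrist","w13")
go([.3864,.2812,.15])
E
```

```text
[ 0.60402749 -0.16350534  0.17971977] [-3.72787802e-01  3.11934561e+00 -2.34535295e-04] 0.08541765207640237 [-0.90118769 -0.90111536  0.22120818]
yaw(tool y) 103.63653638170457 tilt 0.10488414323231496
shares now-frame [0.3539 1.6105 0.0957] after turn [0.3539 1.6105 0.0957] turn share 0.0
```

View pics/w13.png

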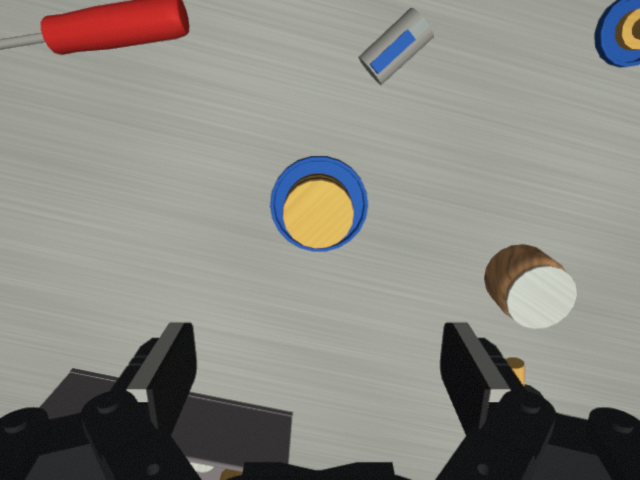

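The retainer is inside the large round tray, at (319,205). Going back for the flange.

Emit:
arm_command(
  deltas=[
    [[0,0,0,0.022,0.1007,0,1],[0,0,0,0.022,0.1007,0,1],[0,0,0,0.022,0.1007,0,1],[0,0,0,0.022,0.1007,0,1],[0,0,0,0.022,0.1007,0,1],[0,0,0,0.022,0.1007,0,1],[0,0,0,0.022,0.1007,0,1],[0,0,0,0.022,0.1007,0,1]],
  ],
)

```text
clock: 23.78
ee_pos: [0.4939, 0.06, 0.1781]
tool_rot: [0.372, -3.116, 0.0]
wrist_force: [1.5, 0.3, 0.1]
finger_gap: 0.0852
```

Emit:
arm_command(
  deltas=[
    [[0,0,0,0.022,0.1007,0,1],[0,0,0,0.022,0.1007,0,1],[0,0,0,0.022,0.1007,0,1],[0,0,0,0.022,0.1007,0,1],[0,0,0,0.022,0.1007,0,1],[0,0,0,0.022,0.1007,0,1],[0,0,0,0.022,0.1007,0,1],[0,0,0,0.022,0.1007,0,1]],
  ],
)

```text
clock: 24.45
ee_pos: [0.3858, 0.282, 0.1782]
tool_rot: [0.372, -3.117, 0.003]
wrist_force: [0.4, -0.0, -0.1]
finger_gap: 0.0857
```

Emit:
arm_command(
  deltas=[
    [[0,0,0,0,0,0.05,1],[0,0,0,0,0,0.05,1],[0,0,0,0,0,0,1],[0,0,0,0,0,0,1],[0,0,0,0,0,0,1],[0,0,0,0,0,0,1]],
  ],
)

```text
clock: 24.95
ee_pos: [0.3879, 0.2811, 0.1503]
tool_rot: [-0.372, 3.119, -0.0]
wrist_force: [0.1, 0.5, -0.4]
finger_gap: 0.0855
```

```bash
python3 - <<'E'
from h import *
s=sense();print(s["ee_pos"],s["tool_rot"],s["finger_gap"],s["wrist_force"])
im,d,C=snap("wrist","w14")
print(sense()["ee_pos"])
z=cv2.resize(im[80:330,180:460],None,fx=2.4,fy=2.4,interpolation=cv2.INTER_CUBIC)
cv2.imwrite("pics/z14.png",z[:,:,::-1])
h=cv2.cvtColor(im,cv2.COLOR_RGB2HSV)
E
```

```text
[0.38792949 0.28112316 0.15031577] [-3.71593273e-01  3.11938213e+00 -1.25306425e-05] 0.08552184555978598 [ 0.12883659  0.46604443 -0.40032231]
[0.3880257  0.28118792 0.15049815]
```

View pics/z14.png

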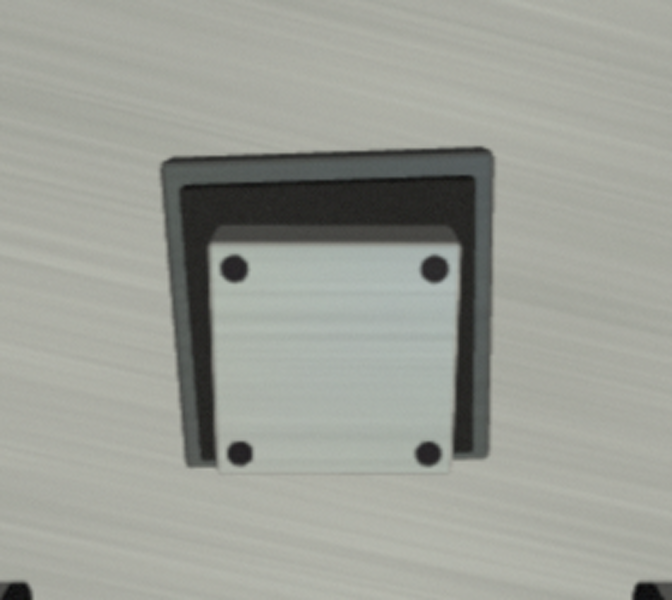

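```bash
python3 - <<'E'
from h import *
d=np.load("w14.npz"); p=np.array([.3879,.2811,.1504]); C=cam("wrist",{"ee_pos":p,"tool_rot":d["tool_rot"]})
c=lambda q:np.array([180+q[0]/2.4,80+q[1]/2.4]); Rm=R.from_rotvec(d["tool_rot"]).as_matrix()
for pts in ([(234,268),(434,268),(240,453),(428,453)],[(208,242),(461,242),(218,472),(450,472)]):
  Q=(onplane(C,[c(a) for a in pts],.044)-p)@Rm*1000; print(Q.round(1).tolist(),Q.mean(0))
# height check of flange top from two wrist places: mark TL
d2=np.load("w11.npz"); C2=cam("wrist",d2)
print(tri(C,c((234,268)),cam("side"),(0,0)) if 0 else "")
E
```

```text
[[26.7, -23.7, 106.4], [26.7, 25.3, 106.4], [-22.5, -23.6, 106.4], [-22.5, 25.4, 106.4]] [  2.10572311   0.82757917 106.39965602]
[[33.2, -29.8, 106.4], [33.2, 31.7, 106.4], [-27.9, -29.6, 106.4], [-27.9, 31.3, 106.4]] [  2.63004303   0.88861881 106.39957387]
```

Emit:
arm_command(
  deltas=[
    [[0,0,0,0.008,0.003,0.12,1],[0,0,0,0,0,0.11,1],[0,0,0,0,0,0.09,1],[0,0,0,0,0,0.06,1],[0,0,0,0,0,0.03,1],[0,0,0,0,0,0.012,1],[0,0,0,0,0,0,1],[0,0,0,0,0,0,1]],
  ],
  newtons=90,
)

```text
clock: 25.67
ee_pos: [0.3858, 0.2821, 0.0244]
tool_rot: [-0.372, 3.118, 0.001]
wrist_force: [0.1, -0.7, 0.0]
finger_gap: 0.0856
```

Emit:
arm_command(
  deltas=[
    [[0,0,0,0,0,0,0.6],[0,0,0,0,0,0,0.4],[0,0,0,0,0,0,0.2],[0,0,0,0,0,0,-1],[0,0,0,0,0,0,-1],[0,0,0,0,0,0,-1],[0,0,0,0,0,0,-1]],
  ],
)

```text
clock: 26.25
ee_pos: [0.3858, 0.2818, 0.0251]
tool_rot: [-0.372, 3.117, 0.001]
wrist_force: [-2.3, -3.7, 15.1]
finger_gap: 0.0602
```

Emit:
arm_command(
  deltas=[
    [[0,0,0,0,0,0,-1],[0,0,0,0,0,-0.01,-1],[0,0,0,0,0,-0.04,-1],[0,0,0,0,0,-0.08,-1],[0,0,0,0,0,-0.1,-1],[0,0,0,0,0,-0.1,-1],[0,0,0,0,0,-0.08,-1],[0,0,0,0,0,0,-1]],
  ],
)

```text
clock: 26.92
ee_pos: [0.3868, 0.283, 0.1508]
tool_rot: [-0.372, 3.114, 0.005]
wrist_force: [1.7, 0.6, -6.0]
finger_gap: 0.0598
```

```bash
python3 - <<'E'
from h import *
s=sense();print(s["ee_pos"],s["tool_rot"],s["finger_gap"],s["wrist_force"])
im,d,C=snap("wrist","w15")
go([.361,-.264,.14])
E
```

```text
[0.38676563 0.28301458 0.15079509] [-0.37228592  3.11362618  0.00517527] 0.059813576813942844 [ 1.65601395  0.64776752 -5.96736628]
yaw(tool y) 103.63758510718002 tilt 0.242644679567693
shares now-frame [ 0.5107 -1.7506  0.0276] after turn [ 0.5107 -1.7506  0.0276] turn share 0.0
```

View pics/w15.png

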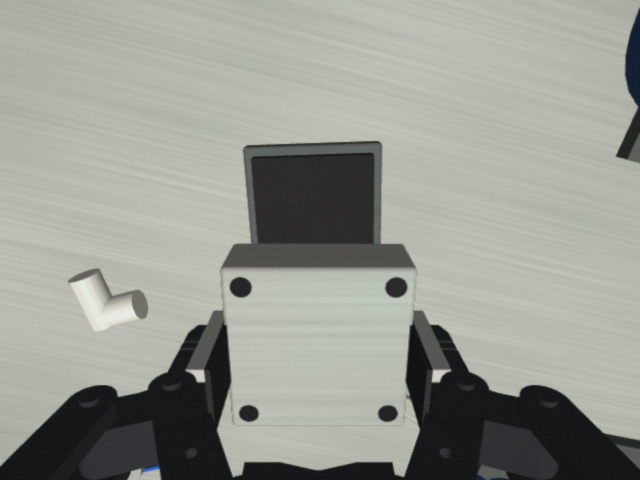

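The flange is held level. Moving to the square tray.

Emit:
arm_command(
  deltas=[
    [[0,0,0,0.0319,-0.1094,0,-1],[0,0,0,0.0319,-0.1094,0,-1],[0,0,0,0.0319,-0.1094,0,-1],[0,0,0,0.0319,-0.1094,0,-1],[0,0,0,0.0319,-0.1094,0,-1],[0,0,0,0.0319,-0.1094,0,-1],[0,0,0,0.0319,-0.1094,0,-1],[0,0,0,0.0319,-0.1094,0,-1]],
  ],
)

```text
clock: 27.63
ee_pos: [0.3708, 0.007, 0.1447]
tool_rot: [0.373, -3.117, -0.0]
wrist_force: [1.5, 0.6, -6.5]
finger_gap: 0.0597
```

Emit:
arm_command(
  deltas=[
    [[0,0,0,0.0319,-0.1094,0,-1],[0,0,0,0.0319,-0.1094,0,-1],[0,0,0,0.0319,-0.1094,0,-1],[0,0,0,0.0319,-0.1094,0,-1],[0,0,0,0.0319,-0.1094,0,-1],[0,0,0,0.0319,-0.1094,0,-1],[0,0,0,0.0319,-0.1094,0,-1],[0,0,0,0.0319,-0.1094,0,-1]],
  ],
)

```text
clock: 28.3
ee_pos: [0.3585, -0.2658, 0.1445]
tool_rot: [0.372, -3.117, -0.003]
wrist_force: [1.1, 0.3, -5.1]
finger_gap: 0.0593
```

Emit:
arm_command(
  deltas=[
    [[0,0,-0.057,0,0,0,-1],[0,0,-0.057,0,0,0,-1],[0,0,-0.057,0,0,0,-1],[0,0,0,0,0,0,-1],[0,0,0,0,0,0,-1],[0,0,0,0,0,0,-1],[0,0,0,0,0,0,-1]],
  ],
)

```text
clock: 28.88
ee_pos: [0.3598, -0.2644, 0.1459]
tool_rot: [0.785, -3.041, -0.001]
wrist_force: [-0.4, 0.1, -6.4]
finger_gap: 0.0598
```

```bash
python3 - <<'E'
from h import *
s=sense();print(s["ee_pos"],s["tool_rot"],s["finger_gap"],s["wrist_force"])
im,d,C=snap("wrist","w16")
print(sense()["ee_pos"])
E
```

```text
[ 0.35981182 -0.26437005  0.14594149] [ 7.84640941e-01 -3.04142374e+00 -8.87080902e-04] 0.059802930012426675 [-0.38048353  0.1004904  -6.44454125]
[ 0.35991475 -0.26447059  0.14613047]
```

View pics/w16.png

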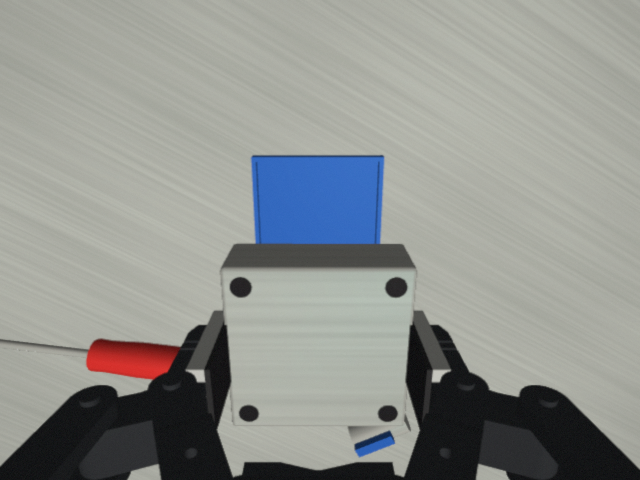

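```bash
python3 - <<'E'
from h import *
d=np.load("w16.npz"); p=np.array([.3599,-.2644,.1460]); C=cam("wrist",{"ee_pos":p,"tool_rot":d["tool_rot"]}); Rm=R.from_rotvec(d["tool_rot"]).as_matrix()
Q=lambda pts,z:((onplane(C,pts,z)-p)@Rm*1000).round(1)
print("tray rim",Q([(252,155),(384,155),(255,243),(380,243)],.008).tolist())
zt=p[2]-.0048+.024
m=Q([(240.5,287),(396,287),(248.5,413.5),(387.5,413.5)],zt);print("marks",m.tolist(),m.mean(0))
E
```

```text
tray rim [[43.6, -42.4, 138.0], [43.6, 42.8, 138.0], [-16.8, -43.3, 138.0], [-16.8, 43.0, 138.0]]
marks [[25.0, -24.3, -19.2], [24.9, 24.7, -19.2], [-24.2, -24.4, -19.2], [-24.3, 24.7, -19.2]] [  0.35    0.175 -19.2  ]
```

Emit:
arm_command(
  deltas=[
    [[0,0,0,0,0,0.12,-1],[0,0,0,0,0,0.11,-1],[0,0,0,0,0,0.1,-1],[0,0,0,0,0,0.07,-1],[0,0,0,0,0,0.03,-1],[0,0,0,0,0,0.015,-1],[0,0,0,0,0,0,-1],[0,0,0,0,0,0,-1]],
  ],
)

```text
clock: 29.6
ee_pos: [0.3608, -0.2653, 0.0139]
tool_rot: [-0.787, 3.041, -0.002]
wrist_force: [0.2, -0.2, -5.9]
finger_gap: 0.0598
```

Emit:
arm_command(
  deltas=[
    [[0,0,0,0,0,0,-1],[0,0,0,0,0,0.003,-1],[0,0,0,0,0,0.003,-1],[0,0,0,0,0,0,-1],[0,0,0,0,0,0,-1]],
  ],
)

```text
clock: 30.02
ee_pos: [0.3601, -0.2648, 0.0114]
tool_rot: [-0.787, 3.041, -0.001]
wrist_force: [-0.0, 1.3, -5.2]
finger_gap: 0.0596
```

Emit:
arm_command(
  deltas=[
    [[0,0,0,0,0,0.003,-1],[0,0,0,0,0,0,-1],[0,0,0,0,0,0,-1]],
  ],
)

```text
clock: 30.27
ee_pos: [0.3599, -0.2647, 0.0102]
tool_rot: [0.787, -3.041, -0.0]
wrist_force: [-0.1, 0.3, -7.1]
finger_gap: 0.0597
```

Emit:
arm_command(
  deltas=[
    [[0,0,0,0,0,0.003,-1],[0,0,0,0,0,0,-1],[0,0,0,0,0,0,-1]],
  ],
)

```text
clock: 30.52
ee_pos: [0.3599, -0.2647, 0.0093]
tool_rot: [0.787, -3.041, -0.0]
wrist_force: [0.1, 1.1, -6.6]
finger_gap: 0.0598
```

Emit:
arm_command(
  deltas=[
    [[0,0,0,0,0,0.002,-1],[0,0,0,0,0,0,-1],[0,0,0,0,0,0,-1]],
  ],
)

```text
clock: 30.77
ee_pos: [0.36, -0.2647, 0.0087]
tool_rot: [0.787, -3.041, 0.0]
wrist_force: [-1.2, -0.1, -6.0]
finger_gap: 0.0594
```

Emit:
arm_command(
  deltas=[
    [[0,0,0,0,0,0.002,-1],[0,0,0,0,0,0,-1],[0,0,0,0,0,0,-1]],
  ],
)

```text
clock: 31.02
ee_pos: [0.36, -0.2648, 0.0082]
tool_rot: [-0.787, 3.041, -0.0]
wrist_force: [-0.9, 0.3, -3.5]
finger_gap: 0.0597
```

Emit:
arm_command(
  deltas=[
    [[0,0,0,0,0,0.002,-1],[0,0,0,0,0,0,-1],[0,0,0,0,0,0,-1]],
  ],
)

```text
clock: 31.27
ee_pos: [0.36, -0.2648, 0.0082]
tool_rot: [-0.787, 3.041, -0.001]
wrist_force: [-3.6, 2.0, 5.5]
finger_gap: 0.0598
```

Emit:
arm_command(
  deltas=[
    [[0,0,0,0,0,0,0.6],[0,0,0,0,0,0,0.8],[0,0,0,0,0,0,1],[0,0,0,0,0,0,1],[0,0,0,0,0,-0.01,1],[0,0,0,0,0,-0.06,1],[0,0,0,0,0,-0.12,1],[0,0,0,0,0,-0.13,1]],
  ],
)

```text
clock: 31.93
ee_pos: [0.3587, -0.2639, 0.1037]
tool_rot: [0.787, -3.039, -0.004]
wrist_force: [0.3, -0.0, 0.8]
finger_gap: 0.0854
```

Emit:
arm_command(
  deltas=[
    [[0,0,0,0,0,-0.13,1],[0,0,0,0,0,-0.1,1],[0,0,0,0,0,-0.1,1],[0,0,0,0,0,0,1],[0,0,0,0,0,0,1]],
  ],
)

```text
clock: 32.35
ee_pos: [0.3608, -0.2654, 0.2042]
tool_rot: [-0.787, 3.039, -0.005]
wrist_force: [-0.1, 0.8, -0.6]
finger_gap: 0.0852
```

```bash
python3 - <<'E'
from h import *
s=sense();print(s["ee_pos"],s["finger_gap"],s["wrist_force"],s["clock"])
im,_,_=snap("wrist","w17"); t,_,_=snap("top","t17"); sd,dd,C=snap("side","s17")
cr=lambda a,x,y,w=90:cv2.resize(a[y-w//2:y+w//2,x-w//2:x+w//2],(260,260),interpolation=cv2.INTER_CUBIC)
row1=np.hstack([cr(sd,x,y) for x,y in [(357,255),(238,325),(278,188)]]); row2=np.hstack([cr(t,x,y) for x,y in [(317,263),(246,179),(398,189)]])
cv2.imwrite("pics/z17.png",np.vstack([row1,row2])[:,:,::-1])
E
```

```text
[ 0.36081196 -0.26535427  0.20416392] 0.08522324544017798 [-0.12262465  0.77696647 -0.62025353] 32.35
```

View pics/w17.png

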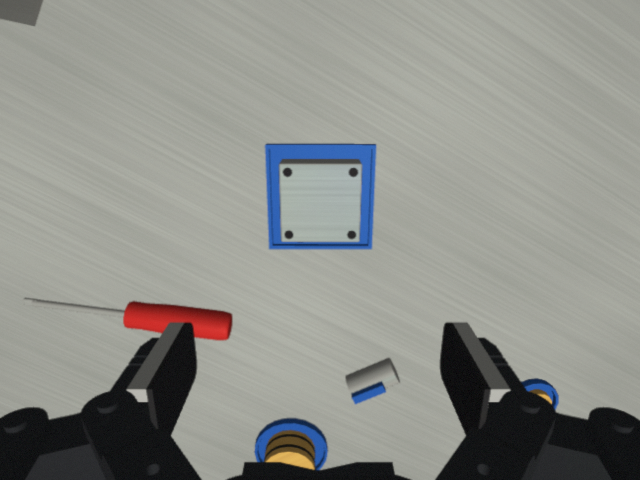

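View pics/z17.png

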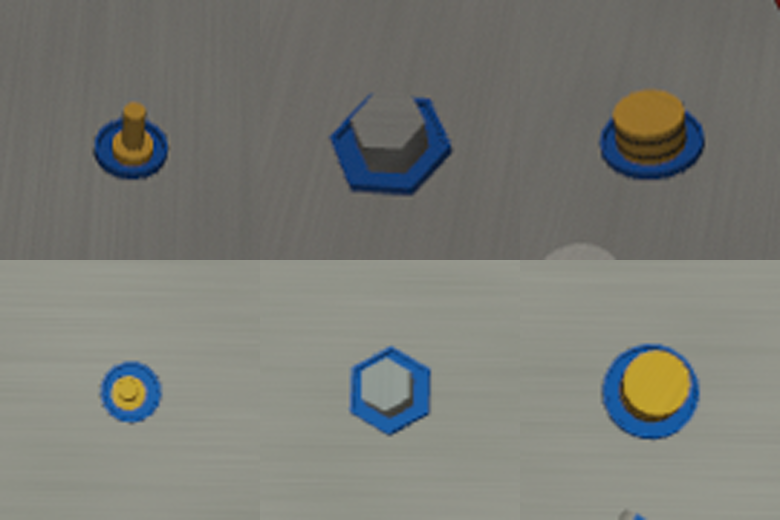

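View pics/s17.png

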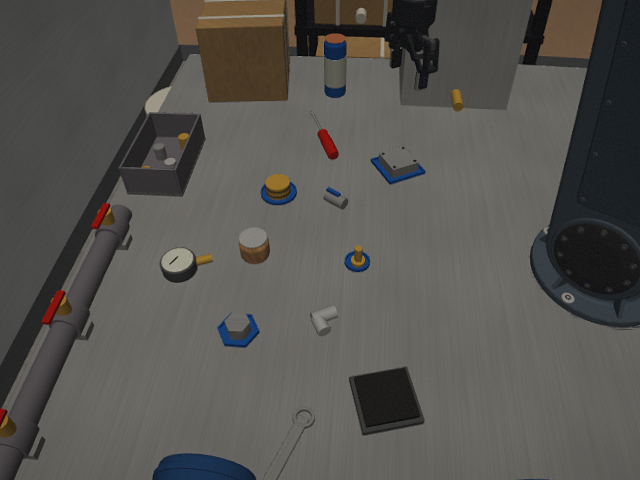

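All four parts sit inside their trays. I'll check how high and level the tops are using the depth pictures already saved, then hand in.

```bash
python3 - <<'E'
from h import *
def h(f,n,pts):
    d=np.load(f); C=cam(n,d)
    for u,v in pts:
        r=ray(C,(u,v))[0]; print(f,(u,v),(C[3]+r*d["d"][v,u]/(r@C[2][:,2]))[2].round(4))
h("w17.npz","wrist",[(287,185),(352,185),(289,225),(350,225)])
h("t17.npz","top",[(243,178),(247,178),(398,184),(404,190),(396,192)])
from rig import workorder
print(workorder.hand_in())
E
```

```text
w17.npz (287, 185) 0.0273
w17.npz (352, 185) 0.0279
w17.npz (289, 225) 0.0266
w17.npz (350, 225) 0.0268
t17.npz (243, 178) 0.0271
t17.npz (247, 178) 0.0248
t17.npz (398, 184) 0.0292
t17.npz (404, 190) 0.0325
t17.npz (396, 192) 0.0304
the job is handed in; nothing more can be done
None
```

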